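# Press a filter pack in the bench lever press

### The job

Build a filter pack on the round platen of the lever press: the perforated steel support disc first, then every white filter disc that is there, then the yellow pressing cap, laid flat in one neat pile centred on the platen. Then swing the press lever all the way down to its stop so that its foot presses on the cap (never directly on a white filter), hold it there a moment, and let it return fully up. Finally put the cap back flat on the wooden board, leaving the pack neatly piled on the platen, and do not disturb the glassware and bottles.

Things in the scene. Friction and masses are not known exactly. Their poses are not given: they have to be found in the camera images.
- press: fixed bench press: grey base plate 130 x 270 x 12 mm, dark round steel platen (90 mm across, 8 mm high) on it, two grey pivot cheeks 101 mm high. Origin on the bench directly below the platen's centre; its z is up, its y runs from the cheeks (at y = -140 mm) to the platen. The base plate covers x -65 to 65, y -200 to 70 mm
- platen (a point): centre of the platen's top face, 20 mm above the bench, where the pile is built
- lever (a joint): the press lever, in rad: 0 = sprung fully up (a little past vertical, beside the platen), 1.7 = down on its stop with the foot over the platen. A spring returns it; about 10 N at the handle holds it down
- lever_grip (a point): point to take on the lever's round black handle, on the handle's axis: the bar is 22 mm thick, sticks out 105 mm from the green arm along the press's -x and this point is 70 mm from the arm's centre plane (48 mm of bar remain beyond it). It moves with the lever, on an arc of 212 mm radius about lever_pivot; it is about 277 mm high when up and 136 mm when down
- lever_pivot (a point): fixed point on the lever's horizontal pivot axis (parallel to the press's x), 81 mm high, in the same upright plane as lever_grip. When the lever moves from up to down the handle goes from above the pivot over towards the press's +y and down, about the press's -x axis
- foot: spring-loaded foot under the lever's arm: steel stem with a round black rubber end, 32 mm across; 140 mm from the pivot, so it comes down on the platen's centre. It gives up to 35 mm, so the lever reaches its stop with any pile. Origin on the arm, 61 mm above the rubber's lowest point
- support: perforated steel disc, 60 mm across, 10 mm thick; origin at its centre, z along its axis; starts on the wooden board; either face may be up
- cap: yellow plastic pressing cap, a plain disc 62 mm across, 24 mm thick; origin at its centre, z along its axis; starts on the wooden board; either face may be up
- board: fixed plywood board 240 (x) x 90 (y) x 6 mm lying on the bench; origin under its centre, its top 6 mm above the bench
- filter1: white ceramic filter disc, 60 mm across, 9 mm thick; origin at its centre, z along its axis; starts on the blue liner flat on the bench (three to five of the five are there); either face may be up
- filter2: white ceramic filter disc, 60 mm across, 9 mm thick; origin at its centre, z along its axis; starts on the blue liner flat on the bench (three to five of the five are there); either face may be up
- filter3: white ceramic filter disc, 60 mm across, 9 mm thick; origin at its centre, z along its axis; starts on the blue liner flat on the bench (three to five of the five are there); either face may be up
- filter4: white ceramic filter disc, 60 mm across, 9 mm thick; origin at its centre, z along its axis; starts on the blue liner flat on the bench (three to five of the five are there); either face may be up
- filter5: white ceramic filter disc, 60 mm across, 9 mm thick; origin at its centre, z along its axis; starts on the blue liner flat on the bench (three to five of the five are there); either face may be up
- liner: thin flat blue bench liner, 250 (x) x 290 (y) mm, on which the filters start; origin at its centre, level with the bench
- wash_bottle: bystander: white bottle with blue cap, 62 mm across, 170 mm tall; origin under its centre
- amber_jar: bystander: brown jar, 64 mm across, 85 mm tall; origin under its centre
- beaker: bystander: glass beaker, 70 mm across, 90 mm tall; origin under its centre
Mind the look-alikes: they are no part of the job. Leave any orange look-alike of the support alone.

How it is judged:
By the outcome, as a careful person would: the job done as asked, in the order asked, and still so for the second after the job is handed in, with the robot touching nothing.
Of filter1, filter2, filter3, filter4, filter5 only 3 to 5 are there at a start; the rules pass over those that are not, and their reading is None.
At some moment in a run one of filter1, filter2, filter3, filter4, filter5 may be knocked a few centimetres aside while the robot is not near it.
Once in a run the grip may slacken for a moment while it holds something.
It also fails if it takes over 210 s, if anything falls off the work surface, if the arm or the gripper's body presses on something with over 40 N, if the wrist force passes 120 N, or if a joint passes its speed limit or range.

### The arm

A 6-joint arm with a two-finger parallel gripper is mounted at the origin on the work surface. World frame = base frame: x ahead of the robot, y to its left, z up, the work surface at z = 0. Lengths are in m, angles in rad, forces in N, time in s.
With the tool pointing down it reaches from about 0.375 to 0.925 m from the base axis. Payload 5.7 kg.
Tool frame: the origin (TCP) lies on the centre line of the jaws, within the pads' length; the fingertips stand 17 mm ahead of it and the grasp point (between the pads) lies 2 mm behind it; z points along the fingers, y is the line along which they close (so a half turn about z gives the same grasp; the last joint's range is limited). The gripper opens to 85 mm and grips with 20 to 120 N. Pads are 22 mm wide; open, the fingers measure 114 mm over their backs; the gripper's body (76 mm by 85 mm) begins 54 mm behind the grasp point. The pads swing forward as they close: fully open they stand 13 mm farther back than shut.
Start: joints at [1.18, 0.359, 1.51, -0, 1.272, -0.115], TCP at [0.163, 0.577, 0.21] pointing down, gripper open.
Joint ranges: [-2.97, 2.97], [-1.01, 2.36], [0.21, 2.38], [-0.96, 4.11], [0.2, 2.71], [-2.98, 2.98]. Speed limits (rad/s): [2.39, 2.39, 3.14, 3.14, 3.14, 3.14].

### API

Orientations are given as [roll, pitch, yaw] about the fixed x, y, z axes, in that order (R = Rz(yaw) Ry(pitch) Rx(roll)).
In Python, from plant import r gives the robot as it stands.
- The arm moves only by the tool move_arm, never from a script. Its argument "deltas" is one flat list of numbers, 5 for each row, row after row: the opening, from 0 (shut) to 1 (fully open), then the shift along the tool's x, y, z in units of 30 cm (1.0 is 30 cm), then the turn about the tool's z in units of pi/2 rad (1.0 is pi/2 rad). In form: [grip, x, y, z, twist, grip, x, y, z, twist, ...]. A call has exactly 5 rows; each row is the pose to reach, as a shift and turn from the pose commanded when the call began, along the tool's axes at that moment; what a row does not reach only later rows make up. A row lasts 1/12 s, in which the tool goes at most 41.7 mm and 7.16 degrees, less where a joint would pass 70% of its speed; a pose out of reach is approached as far as the arm can. A call with a number of a shift or a turn outside -1 to 1 is refused whole. A call with a gripper value outside its range is refused whole. The fingers move at their own pace and stop on an object; "grip_force" is the grip in N (left out, the last holds). Time passes only in rows, so rows that repeat a pose let the fingers close, or fill a call up. It gives the time, the measured TCP pose, the force, the opening and the grip force at its end, in the units of the state.
- r.sense(): the state, without advancing time (a new reading comes with each control period).
- r.camera(name): name is "scene" or "side" or "wrist"; returns (picture, depth): 480x640x3 uint8, red, green, blue; 480x640 float32, m along the optical axis (not along the pixel's ray), 0 where there is no reading.
- r.camera_model(name): a dict with "fx", "fy", "cx", "cy" (pixels), "eye" and "orientation" of the camera in the world. Camera axes: x right, y down, z forward; pixel columns grow to the right and rows downward; lengths in m; the calibration is good to about 2 mm. A picture is of the moment at which its call begins: read the wrist's pose just before it. camera_model takes no time and is no camera call; for the wrist camera it gives the pose at the moment of the call.
- r.sign_off(): hands the job in; it is judged then, once.
The state is a dict: "t": time; "joint_positions": joint angles; "dq": joint speeds; "joint_torque": joint torques, N m; "ee_pos": TCP position; "orientation": TCP orientation; "contact_force": force on the tool from outside, world axes, zero at the start; "moment": the same for the moment, N m; "opening": opening from 0.0 (shut) to 1.0 (fully open); "gripper_force": force on a finger pad.
Only numpy, scipy, OpenCV 4.12 (cv2) and the standard library are available. Lean on these libraries where they do the work, as an engineer would, in place of code of your own. Each camera call takes 0.05 s, during which the arm holds its last target. There are 200 camera calls.

## Working session

There is one attempt and no reset: what is moved stays moved. The work goes in short steps, Python scripts to look and compute and a tool call to move; the robot and the scene stay as the last step left them, time stands still between calls to the robot, and variables do not carry over. Pictures are saved under pics/ and viewed, at most 14 in all, crops included, and the job is handed in when it is done.

Besides the shell and the picture viewer there is one more tool, called in YAML: its name, and indented under it one key for each argument. move_arm: Moves the arm, as the interface text tells. Its arguments: {"type":"object","properties":{"deltas":{"type":"array"},"grip_force":{"type":"number"}},"required":["deltas"]}

```bash
ls; mkdir -p pics; python3 - <<'E'
from plant import r
import cv2,numpy as np
s=r.sense();print(s)
for n in("scene","side"):
    p,d=r.camera(n);m=r.camera_model(n);print(n,m)
    cv2.imwrite(f"pics/{n}0.png",p[:,:,::-1]);np.save(f"pics/{n}0d.npy",d)
E
```

```text
pics
{'t': 0.0, 'joint_positions': array([ 1.17990769e+00,  3.59521910e-01,  1.51144194e+00,  2.54199868e-08,
        1.27249232e+00, -1.15116139e-01]), 'dq': array([ 1.22485147e-03, -2.78922476e-05, -5.39800502e-04,  9.14318108e-04,
        1.85783895e-04,  1.57370746e-03]), 'joint_torque': array([ 6.21256568e-04, -5.27627349e+01, -2.78626049e+01, -3.94732822e-06,
        1.29256988e-02,  2.94842414e-05]), 'ee_pos': array([0.16311388, 0.57665218, 0.20893994]), 'orientation': array([-3.13974148e+00, -2.14071181e-04,  2.86581995e+00]), 'contact_force': array([ 0.19634461, -1.02618009, -0.73833542]), 'moment': array([ 0.01787224, -0.00111221, -0.01112262]), 'gripper_force': 0.0, 'opening': 1.0020370562959486}
scene {'fx': 487.37225600455974, 'fy': 487.37225600455974, 'cx': 314.1777616513162, 'cy': 237.424177365995, 'eye': array([1.13559183, 0.34169473, 1.12602568]), 'orientation': array([-2.53083631, -0.017426  ,  2.15636884])}
side {'fx': 481.166300506667, 'fy': 481.166300506667, 'cx': 322.6865959231281, 'cy': 234.57667416911693, 'eye': array([ 0.41343701, -0.80935626,  0.81527613]), 'orientation': array([-2.2483009 ,  0.01920387, -0.21770399])}
```

View pics/scene0.png

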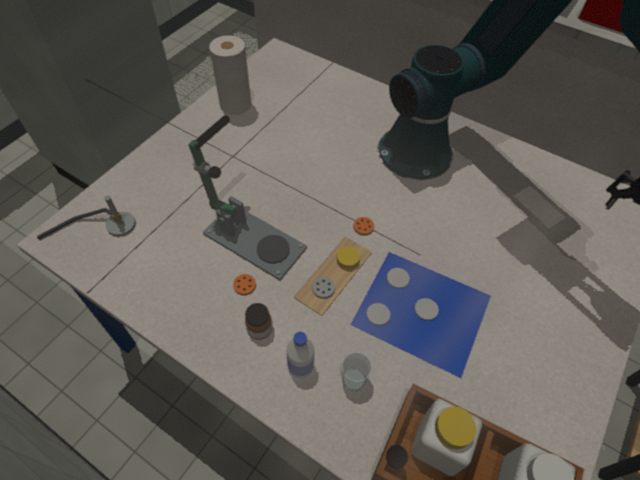

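View pics/side0.png

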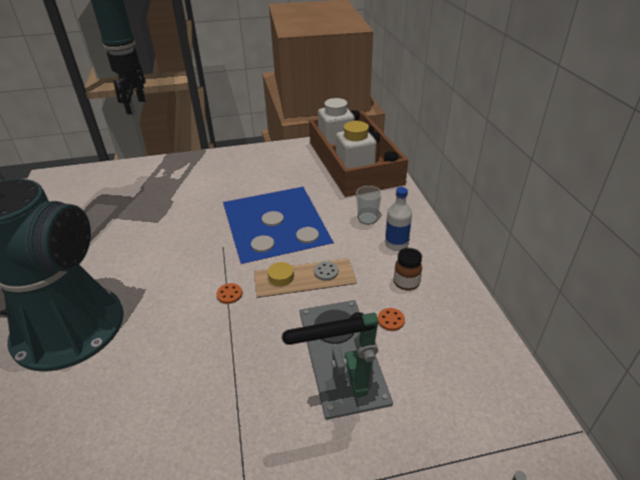

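Scene view: filters at about (398,278), (427,309) and (378,314), cap (348,257), support (323,288), platen (274,249), handle (213,130), with orange look-alikes at (364,226) and (244,284). Side view: filters at (273,218), (308,235) and (262,243), cap (281,274), support (326,270), handle (285,337) to (360,322).

```bash
cat > h.py <<'E'
import numpy as np,cv2
from scipy.spatial.transform import Rotation as R
def Rm(o): return R.from_euler('xyz',o).as_matrix()
def rays(m,px):
    px=np.atleast_2d(px).astype(float)
    c=np.c_[(px[:,0]-m['cx'])/m['fx'],(px[:,1]-m['cy'])/m['fy'],np.ones(len(px))]
    return c@Rm(m['orientation']).T
def cloud(m,d):
    v,u=np.mgrid[:480,:640]
    P=rays(m,np.c_[u.ravel(),v.ravel()])*d.reshape(-1,1)+m['eye']
    return P.reshape(480,640,3)
def atz(m,px,z):
    w=rays(m,px);return m['eye']+w*((z-m['eye'][2])/w[:,2])[:,None]
def tri(m1,p1,m2,p2):
    a=rays(m1,p1)[0];b=rays(m2,p2)[0]
    A=np.c_[a,-b];t=np.linalg.lstsq(A,m2['eye']-m1['eye'],rcond=None)[0]
    q1=m1['eye']+a*t[0];q2=m2['eye']+b*t[1];return (q1+q2)/2,np.linalg.norm(q1-q2)
def proj(m,P):
    c=(np.atleast_2d(P)-m['eye'])@Rm(m['orientation'])
    return np.c_[c[:,0]/c[:,2]*m['fx']+m['cx'],c[:,1]/c[:,2]*m['fy']+m['cy']]
def moves(s,target,yaw,cmd=None):
    "rows numbers from the present pose to target (world), tool down, yaw"
    Rt=Rm(s['orientation']);d=Rt.T@(np.array(target)-s['ee_pos'])/0.3
    dy=(yaw-s['orientation'][2]);dy=(dy+np.pi/2)%np.pi-np.pi/2
    return np.round(d,3),round(-dy/(np.pi/2),3)
E
python3 - <<'E'
from h import *
from plant import r
M={n:r.camera_model(n) for n in("scene","side")}
D={n:np.load(f"pics/{n}0d.npy") for n in M}
I={n:cv2.imread(f"pics/{n}0.png") for n in M}
pts={'f_a':((398,278),(262,243)),'f_b':((427,309),(273,218)),'f_c':((378,314),(308,235)),'cap':((348,257),(281,274)),'sup':((323,288),(326,270)),'oA':((364,226),(229,293)),'oB':((244,284),(391,319)),
'beaker':((356,370),(368,202)),'wash':((300,352),(398,225)),'amber':((258,320),(408,270)),'plat':((274,249),(336,325))}
for k,(a,b) in pts.items():
    q,e=tri(M['scene'],a,M['side'],b);print(k,'tri',q.round(4),round(e,4),end=' ')
    for n,p in zip(M,(a,b)):
        C=cloud(M[n],D[n]);print(n,np.round(C[p[1],p[0]],4),end=' ')
    # blob: region of similar height around
    for n,p in zip(M,(a,b)):
        C=cloud(M[n],D[n]);z=C[...,2];hsv=cv2.cvtColor(I[n],cv2.COLOR_BGR2HSV).astype(int)
        c0=C[p[1],p[0]];near=np.hypot(C[...,0]-c0[0],C[...,1]-c0[1])<.05
        if k[0]=='f': m=near&(hsv[...,1]<70)
        elif k=='cap': m=near&(hsv[...,1]>160)&(abs(z-c0[2])<.006)
        elif k in('sup',): m=near&(z>.0115)&(z<.03)
        else: continue
        Q=C[m];print(n,'blob',Q.mean(0).round(4),np.ptp(Q,0).round(3),np.median(Q[:,2]).round(4),len(Q),end=' ')
    print()
E
```

```text
f_a tri [0.4533 0.1818 0.0039] 0.0018 scene [0.4543 0.1815 0.004 ] side [0.4523 0.1751 0.01  ] scene blob [0.4557 0.1812 0.0073] [0.067 0.061 0.017] 0.0074 384 side blob [0.4523 0.1752 0.0092] [0.06  0.095 0.018] 0.0097 314 
f_b tri [0.4952 0.2858 0.0042] 0.0022 scene [1.1356 0.3417 1.126 ] side [0.4953 0.2757 0.011 ] scene blob [1.1356 0.3417 1.126 ] [0. 0. 0.] 1.126 1107 side blob [0.4932 0.2785 0.0095] [0.06  0.07  0.021] 0.0098 256 
f_c tri [0.5769 0.1885 0.0029] 0.0016 scene [0.5798 0.1898 0.0103] side [0.5761 0.1795 0.0097] scene blob [0.5777 0.189  0.0074] [0.064 0.062 0.02 ] 0.0078 443 side blob [0.5747 0.1785 0.0084] [0.062 0.096 0.016] 0.0094 325 
cap tri [0.4816 0.0398 0.0173] 0.0024 scene [0.4871 0.0433 0.0288] side [0.4814 0.0247 0.0305] scene blob [0.4837 0.0411 0.0287] [0.058 0.058 0.011] 0.0288 297 side blob [0.4841 0.0513 0.0308] [0.053 0.055 0.008] 0.0309 30 
sup tri [0.5935 0.0343 0.0095] 0.0021 scene [0.5966 0.035  0.0136] side [0.5911 0.0278 0.0164] scene blob [0.5931 0.0339 0.0154] [0.066 0.058 0.01 ] 0.0154 339 side blob [0.5901 0.0286 0.0165] [0.059 0.062 0.01 ] 0.0166 355 
oA tri [0.355  0.0193 0.0022] 0.0004 scene [0.3609 0.0215 0.0103] side [0.3554 0.0108 0.0107] 
oB tri [ 0.6982 -0.1463  0.0036] 0.0001 scene [ 0.7023 -0.1416  0.0143] side [ 0.6963 -0.1508  0.0092] 
beaker tri [0.7532 0.2228 0.0578] 0.0012 scene [0.7325 0.2168 0.0015] side [0.7423 0.188  0.083 ] 
wash tri [0.7926 0.0957 0.0668] 0.0037 scene [0.8101 0.1102 0.1258] side [0.784  0.0707 0.0864] 
amber tri [ 0.7724 -0.041   0.0392] 0.0016 scene [ 0.7865 -0.0251  0.0833] side [ 0.7617 -0.0657  0.0637] 
plat tri [ 0.5725 -0.1425  0.0146] 0.0043 scene [ 0.5729 -0.1395  0.0196] side [ 0.5193 -0.3713  0.2882]
```

```bash
python3 - <<'E'
import cv2,numpy as np
a=cv2.imread("pics/scene0.png");b=cv2.imread("pics/side0.png")
c=cv2.resize(a[110:290,180:320],None,fx=2.8,fy=2.8,interpolation=cv2.INTER_CUBIC)  # 392x504
d=cv2.resize(b[285:425,270:410],None,fx=2.8,fy=2.8,interpolation=cv2.INTER_CUBIC) #392x392
o=np.zeros((504,790,3),np.uint8);o[:504,:392]=c;o[:392,396:788]=d
cv2.imwrite("pics/crop1.png",o)
E
```

```text
(no output)
```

View pics/crop1.png

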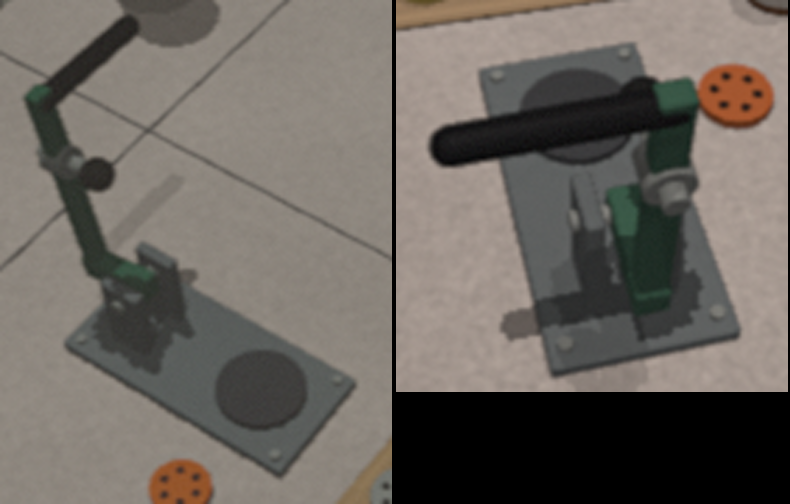

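The crop shows the plate corners and platen clearly. In full-image coordinates the scene corners are about (203.6,233.2), (306.8,246.8) and (280.7,279.3), with the platen at (273.6,248.6). The side corners are (300,310), (355.4,301.1), (326.1,418.2) and (392.1,403.9).

```bash
python3 - <<'E'
from h import *
from plant import r
M={n:r.camera_model(n) for n in("scene","side")}
sc=atz(M['scene'],[(203.6,233.2),(306.8,246.8),(280.7,279.3)],.012);sd=atz(M['side'],[(300,310),(355.4,301.1),(326.1,418.2),(392.1,403.9)],.012)
print(sc.round(4),sd.round(4));print('platen',atz(M['scene'],[(273.6,248.6)],.02))
print('handle tri (base end, tip)',tri(M['scene'],(180+50/2.8,110+97/2.8),M['side'],(270+(655-396)/2.8,285+105/2.8)),tri(M['scene'],(180+130/2.8,110+25/2.8),M['side'],(270+(442-396)/2.8,285+146/2.8)))
s=r.sense();w=r.camera_model('wrist');Rt=Rm(s['orientation']);print('cam in tool',Rt.T@(w['eye']-s['ee_pos']),(Rt.T@Rm(w['orientation'])).round(3),w['fx'])
print('to liner',moves(s,(.50,.20,.30),s['orientation'][2]))
print('tool axes',Rt.round(3))
E
```

```text
[[ 0.6367 -0.3366  0.012 ]
 [ 0.5125 -0.0726  0.012 ]
 [ 0.6363 -0.0717  0.012 ]] [[ 0.5069 -0.0811  0.012 ]
 [ 0.6342 -0.0839  0.012 ]
 [ 0.5058 -0.3491  0.012 ]
 [ 0.6308 -0.3489  0.012 ]]
platen [[ 0.57269564 -0.14102487  0.02      ]]
handle tri (base end, tip) (array([ 0.56030661, -0.36403703,  0.27454082]), np.float64(0.0010000872006233651)) (array([ 0.44840376, -0.36549311,  0.27463496]), np.float64(0.0003091750692156207))
cam in tool [ 0.07299587 -0.00118838 -0.16385899] [[-0.001 -0.958 -0.286]
 [ 1.    -0.    -0.001]
 [ 0.001 -0.286  0.958]] 335.5173240578417
to liner (array([-1.422, -0.903, -0.302]), np.float64(-0.0))
tool axes [[-0.962  0.272 -0.001]
 [ 0.272  0.962 -0.002]
 [ 0.    -0.002 -1.   ]]
```

move_arm:
  deltas: [1, -0.57, -0.36, -0.12, -0.175, 1, -0.57, -0.36, -0.12, -0.175, 1, -0.57, -0.36, -0.12, -0.175, 1, -0.57, -0.36, -0.12, -0.175, 1, -0.57, -0.36, -0.12, -0.175]
  grip_force: 60

```text
t: 0.52
ee_pos: [0.2987, 0.4254, 0.2456]
orientation: [-3.141, -0.001, -3.142]
contact_force: [0.0, 0.3, -0.0]
opening: 1.002
gripper_force: 0.0
```

move_arm:
  deltas: [1, -0.4, -0.45, -0.1, 0, 1, -0.4, -0.45, -0.1, 0, 1, -0.4, -0.45, -0.1, 0, 1, -0.4, -0.45, -0.1, 0, 1, -0.4, -0.45, -0.1, 0]

```text
t: 0.93
ee_pos: [0.4213, 0.2885, 0.2765]
orientation: [-3.14, 0.002, 3.138]
contact_force: [0.1, 0.0, 0.1]
opening: 1.0
gripper_force: 0.0
```

move_arm:
  deltas: [1, -0.27, -0.3, -0.08, 0, 1, -0.27, -0.3, -0.08, 0, 1, -0.27, -0.3, -0.08, 0, 1, -0.27, -0.3, -0.08, 0, 1, -0.27, -0.3, -0.08, 0]

```text
t: 1.35
ee_pos: [0.5004, 0.2003, 0.2997]
orientation: [-3.142, 0.0, 3.137]
contact_force: [0.1, 0.2, -0.7]
opening: 1.006
gripper_force: 0.0
```

```bash
python3 - <<'E'
from h import *
from plant import r
s=r.sense();print(s['t'],s['ee_pos'],s['orientation'],s['joint_positions'])
w=r.camera_model('wrist');p,d=r.camera('wrist');cv2.imwrite('pics/w1.png',p[:,:,::-1]);np.savez('pics/w1.npz',d=d,**w)
for k,q in dict(fa=(.454,.181,.009),fb=(.495,.285,.009),fc=(.577,.188,.009),cap=(.483,.04,.03),sup=(.593,.034,.016)).items(): print(k,proj(w,q))
E
```

```text
1.35 [0.50037573 0.200344   0.29965089] [-3.14150616e+00  1.63506218e-04  3.13680163e+00] [ 2.52750782e-01  1.99074987e-01  1.51189470e+00 -1.26529663e-04
  1.43048689e+00 -1.31323682e+00]
fa [[306.67455344 166.33727227]]
fb [[383.90296932 196.92834594]]
fc [[313.05719849 254.74425156]]
cap [[196.85363266 191.03669689]]
sup [[204.68439929 267.5214874 ]]
```

View pics/w1.png

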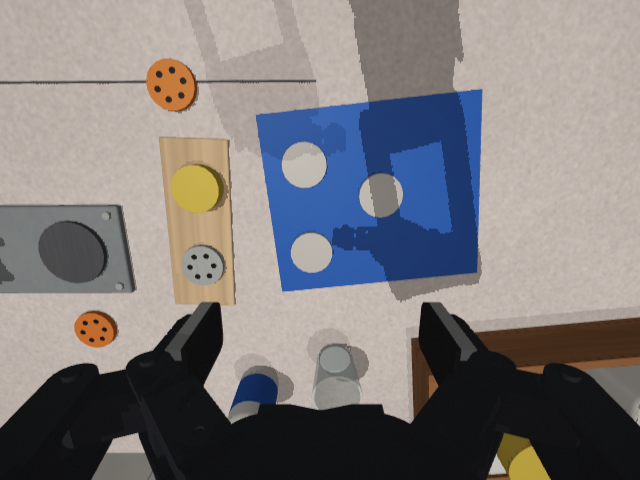

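The wrist view shows everything: filters at (304,165), (381,195) and (312,253), cap (196,188), support (202,265), platen (73,252). No further filters are on the liner.

```bash
cat >> h.py <<'E'
def disc(m,d,guess,rad,ztop):
    "centre of a flat disc's top face by depth: points within 4 mm of ztop near guess, min enclosing circle"
    C=cloud(m,d);ok=(d>0)&(np.hypot(C[...,0]-guess[0],C[...,1]-guess[1])<rad+.03)&(abs(C[...,2]-ztop)<.0035)
    Q=C[ok]
    if len(Q)<80: return None
    c,rr=cv2.minEnclosingCircle((Q[:,:2]*1000).astype(np.float32))
    return np.round([c[0]/1e3,c[1]/1e3,np.median(Q[:,2])],4),round(rr,1),len(Q)
def colour(m,img,guess,ztop,fn):
    "ellipse centre of the colour blob at guess"
    g=proj(m,guess)[0];h=cv2.cvtColor(img,cv2.COLOR_RGB2HSV).astype(int)
    k=fn(h).astype(np.uint8);n,l,st,ce=cv2.connectedComponentsWithStats(cv2.morphologyEx(k,cv2.MORPH_OPEN,np.ones((3,3))))
    i=1+np.argmin([np.hypot(*(ce[j]-g))+1e4*(st[j,4]<150) for j in range(1,n)])
    ct=max(cv2.findContours((l==i).astype(np.uint8),0,cv2.CHAIN_APPROX_NONE)[0],key=len)
    e=cv2.fitEllipse(cv2.convexHull(ct));return np.round(e[0],1),np.round(e[1],1),atz(m,e[0],ztop)[0].round(4)
white=lambda h:(h[...,1]<70)&(h[...,2]>70)
yellow=lambda h:(h[...,1]>120)&(abs(h[...,0]-25)<6)
E
python3 - <<'E'
from h import *
z=np.load('pics/w1.npz');m={k:z[k] for k in z.files};d=m['d'];img=cv2.imread('pics/w1.png')[:,:,::-1].copy()
for k,g in dict(fa=(.454,.181,.009),fb=(.495,.285,.009),fc=(.577,.188,.009)).items(): print(k,disc(m,d,g,.03,.009),colour(m,img,g,.009,white))
print(disc(m,d,(.483,.04),.031,.03),colour(m,img,(.483,.04,.03),.03,yellow))
print(disc(m,d,(.593,.034),.03,.016),atz(m,(202,265),.016));print(disc(m,d,(.573,-.14),.045,.02),atz(m,(73,252),.02))
C=cloud(m,d)
for p in((304,165),(381,195),(312,253),(196,188),(202,265),(73,252),(290,250),(220,150),(110,280)):print(p,C[p[1],p[0]].round(4))
E
```

```text
fa (array([0.4515, 0.1772, 0.0086]), 29.9, 1624) (array([303.7, 164.4]), array([44.7, 46.4]), array([0.4515, 0.1771, 0.009 ]))
fb (array([0.4924, 0.2807, 0.0085]), 30.0, 1516) (array([380.4, 194.8]), array([43.5, 45.1]), array([0.492 , 0.2801, 0.009 ]))
fc (array([0.5732, 0.1851, 0.0085]), 29.8, 1306) (array([311.1, 252. ]), array([40.8, 41.6]), array([0.5729, 0.1853, 0.009 ]))
(array([0.4799, 0.0372, 0.0297]), 31.0, 1818) (array([196.7, 187.9]), array([48.3, 53.3]), array([0.4789, 0.0403, 0.03  ]))
(array([0.59  , 0.0301, 0.0156]), 30.3, 1316) [[0.58917677 0.03059019 0.016     ]]
(array([ 0.5702, -0.1294,  0.0197]), 65.3, 3166) [[ 0.56763485 -0.14503637  0.02      ]]
(304, 165) [0.4522 0.1775 0.0098]
(381, 195) [0.4925 0.2811 0.0081]
(312, 253) [0.427  0.1996 0.4635]
(196, 188) [0.479  0.0396 0.0307]
(202, 265) [0.5892 0.0306 0.016 ]
(73, 252) [ 0.5675 -0.1447  0.0204]
(290, 250) [ 5.727e-01  1.544e-01 -5.000e-04]
(220, 150) [0.4327 0.0672 0.005 ]
(110, 280) [ 0.613  -0.1067  0.0122]
```

move_arm:
  deltas: [1, -0.2, -0.38, 0.2, 0, 1, -0.2, -0.38, 0.2, 0, 1, -0.2, -0.38, 0.2, 0, 1, -0.2, -0.38, 0.2, 0, 1, -0.2, -0.38, 0.2, 0]

```text
t: 1.82
ee_pos: [0.5579, 0.0862, 0.2369]
orientation: [-3.14, -0.005, 3.139]
contact_force: [-0.4, 0.4, -0.2]
opening: 0.998
gripper_force: 0.0
```

move_arm:
  deltas: [1, -0.1, -0.187, 0.3, 0, 1, -0.1, -0.187, 0.3, 0, 1, -0.1, -0.187, 0.3, 0, 1, -0.1, -0.187, 0.3, 0, 1, -0.1, -0.187, 0.3, 0]

```text
t: 2.23
ee_pos: [0.5871, 0.0334, 0.1487]
orientation: [3.141, -0.004, 3.141]
contact_force: [0.2, 0.7, 0.2]
opening: 1.0
gripper_force: 0.0
```

```bash
cat > look.py <<'E'
from h import *
from plant import r
import sys
def wl(name,**objs):
    s=r.sense();w=r.camera_model('wrist');p,d=r.camera('wrist');cv2.imwrite(f'pics/{name}.png',p[:,:,::-1]);np.savez(f'pics/{name}.npz',d=d,**w)
    print('t',s['t'],s['ee_pos'].round(4),s['orientation'].round(4),s['opening'])
    for k,g in objs.items(): print(k,disc(w,d,g[:2],g[3],g[2]))
    return s,w,p,d
E
python3 - <<'E'
from look import *
s,w,p,d=wl('w2',sup=(.59,.03,.016,.03),cap=(.48,.037,.03,.031))
E
```

```text
t 2.2333 [0.5871 0.0334 0.1487] [ 3.1406 -0.0038  3.1409] 1.0004858101830396
sup (array([0.5902, 0.0298, 0.0156]), 30.0, 3213)
cap (array([0.4802, 0.0371, 0.0297]), 30.9, 5205)
```

move_arm:
  deltas: [1, 0, 0, 0.25, 0, 1, 0, 0, 0.412, 0, 1, 0, 0, 0.412, 0, 1, 0, 0, 0.412, 0, 1, 0, 0, 0.412, 0]

```text
t: 2.7
ee_pos: [0.5875, 0.0334, 0.0264]
orientation: [3.141, -0.003, -3.141]
contact_force: [-0.1, 0.2, 0.4]
opening: 0.999
gripper_force: 0.0
```

move_arm:
  deltas: [0.4, 0, 0, 0, 0, 0.4, 0, 0, 0, 0, 0.4, 0, 0, 0, 0, 0.4, 0, 0, 0, 0, 0.4, 0, 0, 0, 0]

```text
t: 3.12
ee_pos: [0.5899, 0.0317, 0.0277]
orientation: [-3.141, 0.002, 3.141]
contact_force: [0.6, 0.5, 0.6]
opening: 0.404
gripper_force: 0.0
```

move_arm:
  deltas: [0.4, 0, 0, 0, 0, 0.4, 0, 0, 0, 0, 0.4, 0, 0, 0, 0, 0.4, 0, 0, 0, 0, 0.4, 0, 0, 0, 0]

```text
t: 3.53
ee_pos: [0.5888, 0.0317, 0.026]
orientation: [-3.142, -0.0, 3.141]
contact_force: [-0.0, 0.2, -0.1]
opening: 0.401
gripper_force: 0.0
```

```bash
python3 - <<'E'
from look import *
s,w,p,d=wl('w3',sup=(.59,.03,.016,.03),cap=(.48,.037,.03,.031));print(s['contact_force'],s['gripper_force'])
E
```

```text
t 3.5333 [0.5888 0.0317 0.026 ] [-3.1415e+00 -3.0000e-04  3.1406e+00] 0.4011692463013617
sup (array([0.5909, 0.0297, 0.0157]), 30.2, 7586)
cap (array([0.4805, 0.0371, 0.0297]), 31.0, 16220)
[-0.02344865  0.18248439 -0.10059728] 0.0
```

View pics/w3.png

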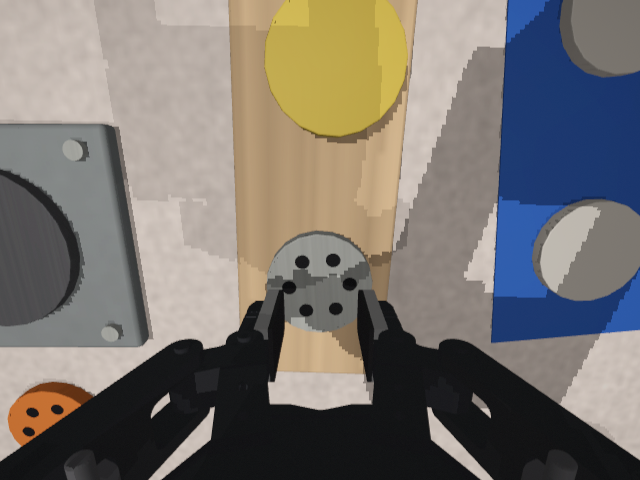

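The picture shows the fingers at opening 0.4 standing above the disc's top rather than around it, and the support is unmoved. The tips reach less far forward when open, so I'll measure that from the depth.

```bash
python3 - <<'E'
from look import *
def tips(n,tcp):
    z=np.load(f'pics/{n}.npz');m={k:z[k] for k in z.files};C=cloud(m,m['d']);img=cv2.imread(f'pics/{n}.png').max(2)
    q=C-tcp; 
    k=(m['d']>0)&(abs(q[...,0])<.02)&(abs(q[...,1])<.065)&(abs(q[...,1])>.005)&(m['d']<.22 if True else 0)&(img<110)
    P=q[k]
    for sgn in(1,-1):
        W=P[P[:,1]*sgn>0]
        if len(W): print(n,sgn,len(W),'low z',np.sort(W[:,2])[:200:20].round(4),'y',W[np.argsort(W[:,2])[:100],1].mean().round(4))
tips('w2',np.array([.5871,.0334,.1487]));tips('w3',np.array([.5888,.0317,.026]))
E
```

```text
w2 1 25891 low z [0.0338 0.0352 0.036  0.0368 0.0374 0.0379 0.0384 0.0388 0.0391 0.0395] y 0.0415
w2 -1 25031 low z [0.0334 0.0353 0.036  0.0367 0.0373 0.0378 0.0385 0.039  0.0394 0.0399] y -0.044
w3 1 28737 low z [-0.0221 -0.0209 -0.0204 -0.0198 -0.0174 -0.0119 -0.0114 -0.0111 -0.011
 -0.0109] y 0.0274
w3 -1 29707 low z [-0.0154 -0.0117 -0.0114 -0.0113 -0.0112 -0.0111 -0.011  -0.011  -0.0109
 -0.0109] y -0.0169
```

move_arm:
  deltas: [0.4, 0, 0, -0.1, 0, 0.75, 0, 0, -0.33, 0, 0.75, 0, 0, -0.33, 0, 0.75, 0, 0, -0.33, 0, 0.75, 0, 0, -0.33, 0]

```text
t: 4.0
ee_pos: [0.5905, 0.0317, 0.1271]
orientation: [-3.141, 0.004, 3.141]
contact_force: [-0.0, -0.1, -0.8]
opening: 0.749
gripper_force: 0.0
```

```bash
python3 - <<'E'
from look import *
s,w,p,d=wl('w4',sup=(.59,.03,.016,.03))
def tips(n,tcp):
    z=np.load(f'pics/{n}.npz');m={k:z[k] for k in z.files};C=cloud(m,m['d'])
    q=C-tcp;k=(m['d']>0)&(abs(q[...,0])<.03)&(abs(q[...,1])<.065)&(q[...,2]>-.05)
    for sgn in(1,-1):
        W=q[k&(q[...,1]*sgn>0)];W=W[np.argsort(W[:,2])]
        print(n,sgn,'z',W[:300:40,2].round(4),'y',np.percentile(W[:300,1],[5,50,95]).round(4),'x',np.percentile(W[:300,0],[5,50,95]).round(4))
tips('w2',np.array([.5871,.0334,.1487]));tips('w4',s['ee_pos'])
E
```

```text
t 4.0 [0.5905 0.0317 0.1271] [-3.1412  0.0044  3.1407] 0.7493472045642579
sup (array([0.5904, 0.0296, 0.0157]), 29.9, 3722)
w2 1 z [0.0338 0.036  0.0374 0.0384 0.0391 0.0399 0.0406 0.0412] y [0.0412 0.0415 0.0465] x [-0.0116 -0.0028  0.0086]
w2 -1 z [0.0334 0.0358 0.0372 0.0384 0.0392 0.04   0.0406 0.0413] y [-0.0491 -0.044  -0.0437] x [-0.0118 -0.0034  0.0085]
w4 1 z [0.0266 0.0292 0.0309 0.0321 0.0332 0.034  0.0348 0.0356] y [0.0307 0.0309 0.0407] x [-0.0121 -0.0062  0.0079]
w4 -1 z [0.0266 0.0297 0.031  0.0321 0.0331 0.034  0.0347 0.0355] y [-0.0428 -0.0333 -0.033 ] x [-0.0122 -0.0062  0.0077]
```

```bash
python3 - <<'E'
from look import *
z=np.load('pics/w4.npz');m={k:z[k] for k in z.files};C=cloud(m,m['d'])
tcp=np.array([.5905,.0317,.1271])
for r_ in range(260,400,10): print(r_,[(c,*(C[r_,c]-tcp).round(3)) if m['d'][r_,c]>0 else (c,0) for c in (215,225,235,245,255)])
I=cv2.imread('pics/w4.png');cv2.imwrite('pics/w4c.png',I[230:480,100:540])
for h in(-.017,0.02): print(h,proj({k:m[k] for k in m},tcp+np.array([[0,.032,h],[0,-.032,h],[.011,-.032,h],[-.011,-.032,h]])))
E
```

```text
260 [(215, np.float64(0.028), np.float64(-0.098), np.float64(-0.127)), (225, np.float64(0.028), np.float64(-0.089), np.float64(-0.126)), (235, np.float64(0.029), np.float64(-0.08), np.float64(-0.128)), (245, np.float64(0.029), np.float64(-0.071), np.float64(-0.129)), (255, np.float64(0.029), np.float64(-0.062), np.float64(-0.128))]
270 [(215, np.float64(0.038), np.float64(-0.099), np.float64(-0.127)), (225, np.float64(0.038), np.float64(-0.09), np.float64(-0.127)), (235, np.float64(0.038), np.float64(-0.08), np.float64(-0.127)), (245, np.float64(0.039), np.float64(-0.072), np.float64(-0.128)), (255, np.float64(0.038), np.float64(-0.062), np.float64(-0.126))]
280 [(215, np.float64(0.048), np.float64(-0.1), np.float64(-0.126)), (225, np.float64(0.048), np.float64(-0.091), np.float64(-0.128)), (235, np.float64(0.048), np.float64(-0.081), np.float64(-0.127)), (245, np.float64(0.048), np.float64(-0.072), np.float64(-0.127)), (255, np.float64(0.048), np.float64(-0.063), np.float64(-0.128))]
290 [(215, np.float64(0.058), np.float64(-0.101), np.float64(-0.127)), (225, np.float64(0.058), np.f
[... 3060 characters left out ...]
loat64(0.15), np.float64(-0.076), np.float64(-0.115)), (255, np.float64(0.151), np.float64(-0.067), np.float64(-0.116))]
390 [(215, np.float64(-0.018), np.float64(-0.026), np.float64(0.097)), (225, np.float64(-0.019), np.float64(-0.024), np.float64(0.098)), (235, np.float64(-0.018), np.float64(-0.021), np.float64(0.098)), (245, np.float64(0.15), np.float64(-0.073), np.float64(-0.101)), (255, np.float64(0.151), np.float64(-0.064), np.float64(-0.102))]
-0.017 [[377.90076612 276.8934309 ]
 [267.37135566 277.00728154]
 [268.25548401 294.37502404]
 [266.45772939 259.06008452]]
0.02 [[390.64260089 306.66015142]
 [255.47550655 306.78470199]
 [256.78677905 327.36097897]
 [254.1105359  285.36580212]]
```

View pics/w4c.png

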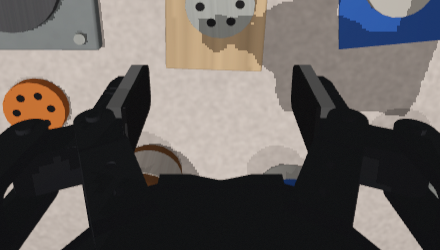

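The crop shows the finger pads well above the disc. The calibrated depth puts the tips about 34 mm above (behind) the reported TCP rather than ahead of it. I'll go down in steps, watching the force and the depth.

move_arm:
  deltas: [0.85, 0, -0.003, 0.2, 0, 0.85, 0, -0.003, 0.33, 0, 0.85, 0, -0.003, 0.4, 0, 0.85, 0, -0.003, 0.423, 0, 0.85, 0, -0.003, 0.423, 0]

```text
t: 4.47
ee_pos: [0.5846, 0.0311, -0.0056]
orientation: [3.141, -0.009, 3.141]
contact_force: [-0.3, -0.7, 0.1]
opening: 0.85
gripper_force: 0.0
```

```bash
cat >> look.py <<'E'
def tips(s,w,d):
    q=cloud(w,d)-s['ee_pos'];
    for sgn in(1,-1):
        k=(d>0)&(abs(q[...,0])<.008)&(q[...,1]*sgn>.01)&(abs(q[...,1])<.05)&(d<.178)
        W=q[k];print('tip',sgn,'z,y at 1%,5%',np.percentile(W[:,2],[0.3,1,3]).round(4),np.percentile(abs(W[:,1]),[1,5]).round(4),len(W))
E
python3 - <<'E'
from look import *
s,w,p,d=wl('w5',sup=(.59,.03,.016,.03));tips(s,w,d);print(s['contact_force'])
E
```

```text
t 4.4667 [ 0.5846  0.0311 -0.0056] [ 3.1411 -0.0093  3.1405] 0.8504793221243673
sup (array([0.5907, 0.0295, 0.0157]), 30.3, 11200)
tip 1 z,y at 1%,5% [0.0043 0.0046 0.0053] [0.0108 0.0137] 4901
tip -1 z,y at 1%,5% [0.01   0.0103 0.0107] [0.0108 0.0135] 4385
[-0.27741032 -0.65732879  0.12069676]
```

View pics/w5.png

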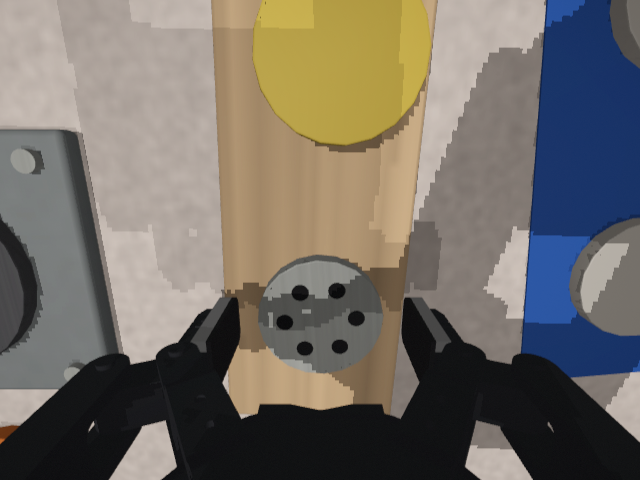

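The jaws straddle the support, disc at (320,313), with the tips still about 15 mm above its top. I continue down.

move_arm:
  deltas: [0.85, 0, 0, 0.02, 0, 0.85, 0, 0, 0.04, 0, 0.85, 0, 0, 0.06, 0, 0.85, 0, 0, 0.07, 0, 0.85, 0, 0, 0.07, 0]

```text
t: 4.93
ee_pos: [0.5888, 0.0308, -0.0228]
orientation: [-3.142, -0.0, 3.141]
contact_force: [-0.2, -0.4, -0.6]
opening: 0.849
gripper_force: 0.0
```

```bash
python3 - <<'E'
from look import *
s,w,p,d=wl('w6',sup=(.59,.03,.016,.03));print(s['contact_force'])
C=cloud(w,d);q=C-s['ee_pos']
# inner pad faces: profile of lowest z per finger where neighbouring board is
for sgn in(1,-1):
    k=(d>0)&(abs(q[...,0])<.015)&(q[...,1]*sgn>.033)&(q[...,1]*sgn<.044)
    print(sgn,np.histogram(C[k][:,2],bins=np.arange(0,.06,.003)))
E
```

```text
t 4.9333 [ 0.5888  0.0308 -0.0228] [-3.1415e+00 -1.0000e-04  3.1407e+00] 0.8492662050918603
sup (array([0.5815, 0.0297, 0.0157]), 49.9, 14788)
[-0.17950212 -0.40692744 -0.57083973]
1 (array([ 18, 356, 177, 106, 139, 152, 163, 172, 184, 189, 217, 229, 224,
       208, 378, 112, 101, 201, 250]), array([0.   , 0.003, 0.006, 0.009, 0.012, 0.015, 0.018, 0.021, 0.024,
       0.027, 0.03 , 0.033, 0.036, 0.039, 0.042, 0.045, 0.048, 0.051,
       0.054, 0.057]))
-1 (array([  0, 566, 294, 105, 140, 144, 175, 159, 185, 190, 205, 226, 238,
       207, 383,  86,  73, 150, 181]), array([0.   , 0.003, 0.006, 0.009, 0.012, 0.015, 0.018, 0.021, 0.024,
       0.027, 0.03 , 0.033, 0.036, 0.039, 0.042, 0.045, 0.048, 0.051,
       0.054, 0.057]))
```

move_arm:
  deltas: [0.75, 0, 0, 0, 0, 0.5, 0, 0, 0, 0, 0.5, 0, 0, 0, 0, 0.5, 0, 0, 0, 0, 0.5, 0, 0, 0, 0]

```text
t: 5.4
ee_pos: [0.59, 0.0309, -0.0199]
orientation: [-3.141, 0.003, 3.141]
contact_force: [-4.8, 0.8, 21.0]
opening: 0.674
gripper_force: 68.2
```

move_arm:
  deltas: [0.5, 0, 0, 0, 0, 0.5, 0, 0, 0, 0, 0.5, 0, 0, -0.1, 0, 0.5, 0, 0, -0.2, 0, 0.5, 0, 0, -0.25, 0]

```text
t: 5.82
ee_pos: [0.5904, 0.0308, 0.0554]
orientation: [-3.141, 0.004, 3.141]
contact_force: [0.1, -1.0, -1.0]
opening: 0.671
gripper_force: 64.9
```

```bash
python3 - <<'E'
from look import *
s,w,p,d=wl('w7',sup=(.59,.03,.092,.03),plat=(.57,-.144,.02,.0));print(s['contact_force'],s['gripper_force'])
C=cloud(w,d);b=(abs(C[...,2]-.02)<.003)&(abs(C[...,0]-.57)<.06)&(abs(C[...,1]+.144)<.045+.01)&(d>0)
Q=C[b];print(Q.shape,Q.min(0),Q.max(0),cv2.minEnclosingCircle((Q[:,:2]*1e3).astype(np.float32)))
E
```

```text
t 5.8167 [0.5904 0.0308 0.0554] [-3.1413  0.0036  3.1408] 0.6708678348144489
sup (array([0.5829, 0.0295, 0.091 ]), 42.3, 14017)
plat (array([ 0.57  , -0.144 ,  0.0198]), 30.0, 6726)
[ 0.14465491 -0.96808845 -1.03985137] 64.87444639205933
(12416, 3) [ 0.51323806 -0.1768076   0.0170252 ] [ 0.62267777 -0.08938474  0.02217433] ((568.9915771484375, -123.654541015625), 62.961265563964844)
```

View pics/w7.png

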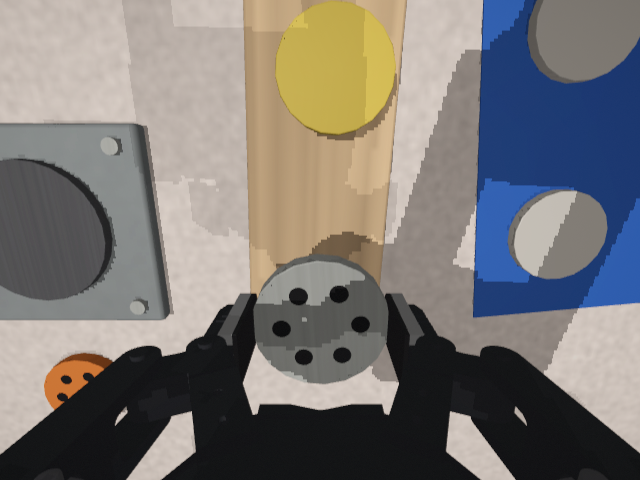

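Held: the support sits flat and level between the pads at (320,318), with the top at 0.091 by depth. Now the platen centre, excluding the plate's bolts.

```bash
cat >> h.py <<'E'
from scipy.optimize import least_squares
def platen(m,d,img):
    C=cloud(m,d);k=((d>0)&(abs(C[...,2]-.02)<.0025)&(np.hypot(C[...,0]-.57,C[...,1]+.142)<.06)).astype(np.uint8)
    n,l,st,ce=cv2.connectedComponentsWithStats(k);i=1+np.argmax(st[1:,4]);k=(l==i).astype(np.uint8)
    ct=max(cv2.findContours(k,0,cv2.CHAIN_APPROX_NONE)[0],key=len)[:,0,:]
    ct=ct[(ct[:,0]>2)&(ct[:,0]<637)&(ct[:,1]>2)&(ct[:,1]<477)]
    P=atz(m,ct,.02)[:,:2]
    f=least_squares(lambda v:np.hypot(P[:,0]-v[0],P[:,1]-v[1])-.045,(.57,-.142),loss='soft_l1',f_scale=.001)
    return f.x.round(4),np.median(abs(f.fun)).round(5),len(P)
E
python3 - <<'E'
from h import *
for n in('w1','w2','w4','w5','w7'):
    z=np.load(f'pics/{n}.npz');m={k:z[k] for k in z.files}
    print(n,platen(m,m['d'],None))
E
```

```text
w1 (array([ 0.5681, -0.1476]), np.float64(0.0006), 188)
w2 (array([ 0.5687, -0.1477]), np.float64(0.00058), 296)
w4 (array([ 0.5687, -0.1476]), np.float64(0.00052), 317)
w5 (array([ 0.5679, -0.1467]), np.float64(0.0003), 160)
w7 (array([ 0.5686, -0.1476]), np.float64(0.00038), 283)
```

move_arm:
  deltas: [0.5, 0.01, -0.11, 0, 0, 0.5, 0.03, -0.23, 0, 0, 0.5, 0.05, -0.35, 0, 0, 0.5, 0.06, -0.47, 0, 0, 0.5, 0.073, -0.591, 0, 0]

```text
t: 6.28
ee_pos: [0.5662, -0.1477, 0.0521]
orientation: [-3.142, -0.0, 3.141]
contact_force: [1.2, 0.0, -1.8]
opening: 0.672
gripper_force: 65.1
```

move_arm:
  deltas: [0.5, 0, 0, 0.1, 0, 0.5, 0, 0, 0.15, 0, 0.5, 0, 0, 0.15, 0, 0.5, 0, 0, 0.15, 0, 0.5, 0, 0, 0.15, 0]

```text
t: 6.7
ee_pos: [0.5672, -0.1462, 0.0077]
orientation: [-3.141, 0.0, 3.141]
contact_force: [0.1, -0.5, -0.3]
opening: 0.67
gripper_force: 65.2
```

```bash
python3 - <<'E'
from look import *
s,w,p,d=wl('w8');C=cloud(w,d);g=s['ee_pos']
print(platen(w,d,p));z=g[2]+.0259+.01
q=disc(w,d,g[:2]+[0.001,-.001],.0,z);print(q,z, s['gripper_force'])
E
```

```text
t 6.7 [ 0.5672 -0.1462  0.0077] [-3.1413e+00  4.0000e-04  3.1412e+00] 0.6703603716628246
(array([ 0.571 , -0.1484]), np.float64(0.00171), 463)
(array([ 0.5682, -0.1472,  0.0433]), 30.0, 13559) 0.04363299605916457 65.20780920982361
```

move_arm:
  deltas: [0.5, -0.004, 0, 0.02, 0, 0.5, -0.004, 0, 0.035, 0, 0.5, -0.004, 0, 0.045, 0, 0.5, -0.004, 0, 0.045, 0, 0.5, -0.004, 0, 0.045, 0]

```text
t: 7.17
ee_pos: [0.5685, -0.1462, -0.0058]
orientation: [-3.141, 0.001, 3.141]
contact_force: [-0.5, 1.1, -1.0]
opening: 0.68
gripper_force: 45.1
```

move_arm:
  deltas: [0.5, 0, 0, 0, 0, 0.7, 0, 0, 0, 0, 0.75, 0, 0, 0, 0, 0.85, 0, 0, 0, 0, 0.9, 0, 0, 0, 0]

```text
t: 7.58
ee_pos: [0.5679, -0.1465, -0.0064]
orientation: [-3.142, -0.0, 3.141]
contact_force: [0.7, 0.6, -0.1]
opening: 0.903
gripper_force: 0.0
```

move_arm:
  deltas: [0.95, 0, 0, -0.1, 0, 1, 0, 0, -0.2, 0, 1, 0, 0, -0.33, 0, 1, 0, 0, -0.43, 0, 1, 0, 0, -0.43, 0]

```text
t: 8.0
ee_pos: [0.5724, -0.1481, 0.1292]
orientation: [-3.137, 0.01, 3.141]
contact_force: [0.8, -1.0, 0.0]
opening: 0.998
gripper_force: 0.0
```

```bash
python3 - <<'E'
from look import *
s,w,p,d=wl('w9',sup=(.5685,-.1476,.03,.03));print(platen(w,d,p))
E
```

```text
t 8.0 [ 0.5724 -0.1481  0.1292] [-3.1375  0.0103  3.1408] 0.9981471854188433
sup (array([ 0.5688, -0.1474,  0.0296]), 29.9, 4073)
(array([ 0.5688, -0.1486]), np.float64(0.00083), 295)
```

move_arm:
  deltas: [1, -0.008, 0.11, 0, 0, 1, -0.008, 0.24, 0, 0, 1, -0.008, 0.37, 0, 0, 1, -0.008, 0.5, 0, 0, 1, -0.008, 0.6, 0, 0]

```text
t: 8.47
ee_pos: [0.5689, 0.0362, 0.1212]
orientation: [3.141, -0.003, 3.141]
contact_force: [0.8, -0.3, -0.2]
opening: 1.005
gripper_force: 0.0
```

move_arm:
  deltas: [1, -0.008, 0.13, 0, 0, 1, -0.008, 0.26, 0, 0, 1, -0.008, 0.39, 0, 0, 1, -0.008, 0.505, 0, 0, 1, -0.008, 0.505, 0, 0]

```text
t: 8.88
ee_pos: [0.5719, 0.191, 0.1213]
orientation: [3.139, -0.001, -3.138]
contact_force: [0.1, -0.3, -0.6]
opening: 1.002
gripper_force: 0.0
```

```bash
cat >> look.py <<'E'
FB=dict(fa=(.4515,.1772,.0085,.03),fb=(.4924,.2807,.0085,.03),fc=(.5732,.1851,.0085,.03))
def filters(w,d,img):
    "all white discs on the liner by colour, refined by depth"
    h=cv2.cvtColor(img,cv2.COLOR_RGB2HSV).astype(int);C=cloud(w,d)
    k=(white(h)&(d>0)&(abs(C[...,2]-.0088)<.003)).astype(np.uint8)
    n,l,st,ce=cv2.connectedComponentsWithStats(cv2.morphologyEx(k,cv2.MORPH_OPEN,np.ones((3,3))))
    for j in range(1,n):
        if st[j,4]>500:
            Q=C[l==j];c,rr=cv2.minEnclosingCircle((Q[:,:2]*1e3).astype(np.float32))
            print('white',np.round(c,1),round(rr,1),np.median(Q[:,2]).round(4),st[j,:4])
E
python3 - <<'E'
from look import *
s,w,p,d=wl('w10');filters(w,d,p)
E
```

```text
t 8.8833 [0.5719 0.191  0.1213] [ 3.1392e+00 -1.5000e-03 -3.1384e+00] 1.002241383744097
white [452. 177.] 29.9 0.0087 [265  36  79  87]
white [492.9 280.6] 29.9 0.0086 [398  98  76  79]
white [573.8 185.5] 29.9 0.0086 [281 203  69  67]
```

move_arm:
  deltas: [0.9, -0.002, 0.005, 0.12, 0, 0.85, -0.002, 0.005, 0.25, 0, 0.85, -0.002, 0.005, 0.37, 0, 0.85, -0.002, 0.005, 0.45, 0, 0.85, -0.002, 0.005, 0.45, 0]

```text
t: 9.35
ee_pos: [0.5683, 0.1841, -0.0182]
orientation: [-3.139, -0.011, 3.14]
contact_force: [-0.4, -0.6, -0.9]
opening: 0.849
gripper_force: 0.0
```

move_arm:
  deltas: [0.85, 0, 0, 0.02, 0, 0.85, 0, 0, 0.035, 0, 0.85, 0, 0, 0.035, 0, 0.85, 0, 0, 0.035, 0, 0.85, 0, 0, 0.035, 0]

```text
t: 9.77
ee_pos: [0.5749, 0.1867, -0.0214]
orientation: [3.141, 0.002, 3.141]
contact_force: [-0.2, 0.7, 0.1]
opening: 0.848
gripper_force: 0.0
```

move_arm:
  deltas: [0.8, 0, 0, 0.007, 0, 0.5, 0, 0, 0.007, 0, 0.5, 0, 0, 0.007, 0, 0.5, 0, 0, 0.007, 0, 0.5, 0, 0, 0.007, 0]

```text
t: 10.18
ee_pos: [0.5742, 0.1866, -0.0235]
orientation: [3.142, 0.001, 3.141]
contact_force: [-2.0, -0.7, 9.5]
opening: 0.668
gripper_force: 61.7
```

move_arm:
  deltas: [0.5, 0, 0, 0.007, 0, 0.5, 0, 0, 0.007, 0, 0.5, 0, 0, -0.03, 0, 0.5, 0, 0, -0.15, 0, 0.5, 0, 0, -0.27, 0]

```text
t: 10.6
ee_pos: [0.5718, 0.1862, 0.0559]
orientation: [-3.141, -0.004, 3.141]
contact_force: [0.4, -0.2, 0.2]
opening: 0.667
gripper_force: 64.0
```

```bash
python3 - <<'E'
from look import *
s,w,p,d=wl('w11');filters(w,d,p);print(s['gripper_force']);g=s['ee_pos'];C=cloud(w,d)
k=(d>0)&(np.hypot(C[...,0]-g[0],C[...,1]-g[1])<.025)&(C[...,2]<g[2]+.06);print(C[k][:,2].mean()-g[2],C[k][:,2].std())
E
```

```text
t 10.6 [0.5718 0.1862 0.0559] [-3.1407 -0.004   3.1408] 0.6670963184112442
white [452.  177.2] 29.9 0.0087 [254   0 105 117]
white [492.6 280.8] 30.3 0.0086 [429  82 101 104]
64.03962135314941
0.018107544436419987 0.0320730745891258
```

move_arm:
  deltas: [0.5, 0, -0.1, 0, 0, 0.5, 0.005, -0.22, 0, 0, 0.5, 0.01, -0.34, 0, 0, 0.5, 0.01, -0.46, 0, 0, 0.5, 0.01, -0.58, 0, 0]

```text
t: 11.07
ee_pos: [0.5704, 0.0112, 0.0565]
orientation: [-3.141, 0.001, 3.142]
contact_force: [1.2, 0.1, 0.1]
opening: 0.672
gripper_force: 64.1
```

move_arm:
  deltas: [0.5, 0.007, -0.12, 0, 0, 0.5, 0.007, -0.24, 0, 0, 0.5, 0.007, -0.36, 0, 0, 0.5, 0.007, -0.48, 0, 0, 0.5, 0.007, -0.53, 0, 0]

```text
t: 11.48
ee_pos: [0.569, -0.151, 0.0566]
orientation: [-3.139, 0.002, 3.139]
contact_force: [-0.1, -0.5, -0.4]
opening: 0.67
gripper_force: 64.1
```

move_arm:
  deltas: [0.5, 0, 0, 0.06, 0, 0.5, 0, 0, 0.12, 0, 0.5, 0, 0, 0.12, 0, 0.5, 0, 0, 0.12, 0, 0.5, 0, 0, 0.12, 0]

```text
t: 11.9
ee_pos: [0.5686, -0.146, 0.0207]
orientation: [-3.141, 0.0, 3.141]
contact_force: [-0.5, -0.0, -1.0]
opening: 0.667
gripper_force: 64.1
```

move_arm:
  deltas: [0.5, -0.001, -0.002, 0.02, 0, 0.5, -0.001, -0.002, 0.038, 0, 0.5, -0.001, -0.002, 0.047, 0, 0.5, -0.001, -0.002, 0.047, 0, 0.5, -0.001, -0.002, 0.047, 0]

```text
t: 12.32
ee_pos: [0.5689, -0.1468, 0.0066]
orientation: [-3.141, 0.001, 3.141]
contact_force: [-0.8, 1.3, 5.1]
opening: 0.665
gripper_force: 64.8
```

move_arm:
  deltas: [0.5, 0, 0, 0, 0, 0.7, 0, 0, 0, 0, 0.75, 0, 0, 0, 0, 0.85, 0, 0, 0, 0, 0.9, 0, 0, 0, 0]

```text
t: 12.73
ee_pos: [0.5685, -0.147, 0.0059]
orientation: [-3.142, -0.0, 3.141]
contact_force: [0.6, 0.6, -0.6]
opening: 0.904
gripper_force: 0.0
```

move_arm:
  deltas: [0.95, 0, 0, -0.1, 0, 1, 0, 0, -0.2, 0, 1, 0, 0, -0.3, 0, 1, 0, 0, -0.38, 0, 1, 0, 0, -0.38, 0]

```text
t: 13.15
ee_pos: [0.5721, -0.1484, 0.1252]
orientation: [-3.138, 0.008, 3.141]
contact_force: [0.7, -0.4, 0.1]
opening: 1.005
gripper_force: 0.0
```

```bash
python3 - <<'E'
from look import *
s,w,p,d=wl('w12',f1=(.5687,-.1476,.039,.03))
E
```

```text
t 13.15 [ 0.5721 -0.1484  0.1252] [-3.1382  0.0082  3.1408] 1.0047275746635098
f1 (array([ 0.5684, -0.1482,  0.0387]), 29.9, 4445)
```

move_arm:
  deltas: [1, 0.04, 0.11, 0, 0, 1, 0.08, 0.23, 0, 0, 1, 0.12, 0.35, 0, 0, 1, 0.16, 0.47, 0, 0, 1, 0.19, 0.54, 0, 0]

```text
t: 13.62
ee_pos: [0.5088, 0.018, 0.1186]
orientation: [3.14, -0.004, 3.141]
contact_force: [-0.0, -1.0, 0.3]
opening: 0.999
gripper_force: 0.0
```

move_arm:
  deltas: [1, 0.04, 0.12, 0, 0, 1, 0.09, 0.25, 0, 0, 1, 0.14, 0.38, 0, 0, 1, 0.198, 0.543, 0, 0, 1, 0.198, 0.543, 0, 0]

```text
t: 14.03
ee_pos: [0.4487, 0.1819, 0.1187]
orientation: [3.141, -0.004, -3.14]
contact_force: [-0.1, -0.3, -0.6]
opening: 1.002
gripper_force: 0.0
```

```bash
python3 - <<'E'
from look import *
s,w,p,d=wl('w13');filters(w,d,p)
E
```

```text
t 14.0333 [0.4487 0.1819 0.1187] [ 3.1406 -0.0039 -3.1399] 1.0019801941617996
white [451.8 177.2] 29.9 0.0086 [282 205  69  68]
white [492.2 280.7] 30.1 0.0085 [400 252  68  60]
white [545.2 -92.9] 43.3 0.0103 [  0 295  50  81]
```

move_arm:
  deltas: [0.9, 0, 0, 0.12, 0, 0.85, 0, 0, 0.25, 0, 0.85, 0, 0, 0.37, 0, 0.85, 0, 0, 0.45, 0, 0.85, 0, 0, 0.45, 0]

```text
t: 14.5
ee_pos: [0.4485, 0.1761, -0.0196]
orientation: [-3.139, -0.009, 3.14]
contact_force: [-0.9, -0.0, -0.7]
opening: 0.85
gripper_force: 0.0
```

move_arm:
  deltas: [0.85, 0, 0, 0.015, 0, 0.85, 0, 0, 0.03, 0, 0.85, 0, 0, 0.03, 0, 0.85, 0, 0, 0.03, 0, 0.85, 0, 0, 0.03, 0]

```text
t: 14.92
ee_pos: [0.4536, 0.1781, -0.0228]
orientation: [3.141, 0.002, 3.141]
contact_force: [-0.4, -0.4, -0.4]
opening: 0.85
gripper_force: 0.0
```

move_arm:
  deltas: [0.8, 0, 0, 0, 0, 0.5, 0, 0, 0, 0, 0.5, 0, 0, 0, 0, 0.5, 0, 0, 0, 0, 0.5, 0, 0, 0, 0]

```text
t: 15.33
ee_pos: [0.4531, 0.1781, -0.0225]
orientation: [3.141, 0.002, 3.141]
contact_force: [-2.4, -0.4, 15.7]
opening: 0.663
gripper_force: 60.4
```

move_arm:
  deltas: [0.5, 0, 0, -0.03, 0, 0.5, 0, 0, -0.14, 0, 0.5, 0, 0, -0.27, 0, 0.5, -0.02, -0.06, -0.3, 0, 0.5, -0.06, -0.16, -0.3, 0]

```text
t: 15.75
ee_pos: [0.4721, 0.1317, 0.0697]
orientation: [3.14, 0.006, -3.139]
contact_force: [-0.3, -0.4, -1.1]
opening: 0.669
gripper_force: 63.9
```

move_arm:
  deltas: [0.5, -0.03, -0.1, 0, 0, 0.5, -0.06, -0.22, 0, 0, 0.5, -0.1, -0.34, 0, 0, 0.5, -0.14, -0.46, 0, 0, 0.5, -0.18, -0.57, 0, 0]

```text
t: 16.17
ee_pos: [0.5245, -0.0431, 0.0667]
orientation: [-3.141, 0.001, 3.141]
contact_force: [0.1, -0.3, 0.2]
opening: 0.663
gripper_force: 63.9
```

move_arm:
  deltas: [0.5, -0.05, -0.12, 0, 0, 0.5, -0.1, -0.24, 0, 0, 0.5, -0.15, -0.353, 0, 0, 0.5, -0.15, -0.353, 0, 0, 0.5, -0.15, -0.353, 0.05, 0]

```text
t: 16.58
ee_pos: [0.5728, -0.1504, 0.0538]
orientation: [-3.139, 0.007, 3.138]
contact_force: [0.5, 1.2, -0.7]
opening: 0.664
gripper_force: 63.9
```

```bash
python3 - <<'E'
from look import *
s,w,p,d=wl('w14');print(s['gripper_force']);
g=s['ee_pos'];print(disc(w,d,g[:2]+[-.001,-.001],.01,g[2]+.0225+.009))
E
```

```text
t 16.5833 [ 0.5728 -0.1504  0.0538] [-3.1388  0.0066  3.1376] 0.6641729266556748
63.943026065826416
(array([ 0.565 , -0.1513,  0.0847]), 39.2, 13142)
```

move_arm:
  deltas: [0.5, 0, 0, 0.04, 0, 0.5, 0, 0, 0.08, 0, 0.5, 0, 0, 0.08, 0, 0.5, 0, 0, 0.08, 0, 0.5, 0, 0, 0.08, 0]

```text
t: 17.05
ee_pos: [0.5691, -0.1465, 0.027]
orientation: [3.142, -0.0, 3.141]
contact_force: [0.2, 0.5, -1.0]
opening: 0.661
gripper_force: 64.0
```

move_arm:
  deltas: [0.5, -0.003, -0.001, 0.015, 0, 0.5, -0.003, -0.001, 0.03, 0, 0.5, -0.003, -0.001, 0.037, 0, 0.5, -0.003, -0.001, 0.037, 0, 0.5, -0.003, -0.001, 0.037, 0]

```text
t: 17.47
ee_pos: [0.5705, -0.1473, 0.0167]
orientation: [-3.141, 0.001, 3.141]
contact_force: [-0.8, 1.5, 6.8]
opening: 0.661
gripper_force: 64.8
```

move_arm:
  deltas: [0.5, 0, 0, 0, 0, 0.7, 0, 0, 0, 0, 0.75, 0, 0, 0, 0, 0.85, 0, 0, 0, 0, 0.9, 0, 0, 0, 0]

```text
t: 17.88
ee_pos: [0.57, -0.1473, 0.0158]
orientation: [-3.142, -0.0, 3.141]
contact_force: [-0.3, 0.9, -0.2]
opening: 0.9
gripper_force: 0.0
```

move_arm:
  deltas: [0.95, 0, 0, -0.1, 0, 1, 0, 0, -0.2, 0, 1, 0, 0, -0.3, 0, 1, 0, 0, -0.35, 0, 1, 0, 0, -0.35, 0]

```text
t: 18.3
ee_pos: [0.573, -0.1484, 0.1249]
orientation: [-3.139, 0.007, 3.141]
contact_force: [-0.6, -0.8, -0.8]
opening: 1.005
gripper_force: 0.0
```

```bash
python3 - <<'E'
from look import *
s,w,p,d=wl('w15',f2=(.5687,-.1476,.048,.03))
E
```

```text
t 18.3 [ 0.573  -0.1484  0.1249] [-3.1389  0.0068  3.1408] 1.0050373030893736
f2 (array([ 0.5691, -0.1484,  0.0476]), 30.0, 4759)
```

move_arm:
  deltas: [1, 0.02, 0.11, 0, 0, 1, 0.04, 0.23, 0, 0, 1, 0.06, 0.35, 0, 0, 1, 0.08, 0.47, 0, 0, 1, 0.1, 0.59, 0, 0]

```text
t: 18.77
ee_pos: [0.5385, 0.0311, 0.1193]
orientation: [3.141, -0.003, 3.14]
contact_force: [0.6, -0.0, -0.0]
opening: 1.002
gripper_force: 0.0
```

move_arm:
  deltas: [1, 0.02, 0.13, 0, 0, 1, 0.05, 0.26, 0, 0, 1, 0.07, 0.39, 0, 0, 1, 0.09, 0.52, 0, 0, 1, 0.11, 0.63, 0, 0]

```text
t: 19.18
ee_pos: [0.5056, 0.2208, 0.1193]
orientation: [-3.141, -0.003, 3.141]
contact_force: [0.1, -0.3, -0.7]
opening: 0.997
gripper_force: 0.0
```

move_arm:
  deltas: [1, 0.03, 0.12, 0, 0, 1, 0.048, 0.21, 0, 0, 1, 0.048, 0.21, 0, 0, 1, 0.048, 0.21, 0, 0, 1, 0.048, 0.21, 0, 0]

```text
t: 19.6
ee_pos: [0.4922, 0.281, 0.1196]
orientation: [-3.14, -0.002, 3.141]
contact_force: [0.2, -0.2, -0.0]
opening: 0.996
gripper_force: 0.0
```

```bash
python3 - <<'E'
from look import *
s,w,p,d=wl('w16');filters(w,d,p)
E
```

```text
t 19.6 [0.4922 0.281  0.1196] [-3.1400e+00 -2.1000e-03  3.1413e+00] 0.9957666503517263
white [492.5 280.9] 30.0 0.0086 [287 201  70  68]
```

move_arm:
  deltas: [0.9, 0, 0.003, 0.12, 0, 0.85, 0, 0.003, 0.25, 0, 0.85, 0, 0.003, 0.37, 0, 0.85, 0, 0.003, 0.45, 0, 0.85, 0, 0.003, 0.45, 0]

```text
t: 20.07
ee_pos: [0.4894, 0.2793, -0.0189]
orientation: [-3.138, -0.009, 3.139]
contact_force: [-1.5, 0.2, 0.9]
opening: 0.851
gripper_force: 0.0
```

move_arm:
  deltas: [0.85, 0, 0, 0.015, 0, 0.85, 0, 0, 0.03, 0, 0.85, 0, 0, 0.03, 0, 0.85, 0, 0, 0.03, 0, 0.85, 0, 0, 0.03, 0]

```text
t: 20.48
ee_pos: [0.4942, 0.283, -0.0217]
orientation: [3.141, 0.002, 3.141]
contact_force: [-0.5, 0.0, -0.0]
opening: 0.846
gripper_force: 0.0
```

move_arm:
  deltas: [0.8, 0, 0, 0, 0, 0.5, 0, 0, 0, 0, 0.5, 0, 0, 0, 0, 0.5, 0, 0, 0, 0, 0.5, 0, 0, 0, 0]

```text
t: 20.9
ee_pos: [0.4937, 0.283, -0.0214]
orientation: [3.141, 0.002, 3.141]
contact_force: [-2.6, -1.3, 13.3]
opening: 0.664
gripper_force: 60.8
```

move_arm:
  deltas: [0.5, 0, 0, -0.03, 0, 0.5, 0, 0, -0.14, 0, 0.5, 0, 0, -0.27, 0, 0.5, -0.01, -0.06, -0.32, 0, 0.5, -0.03, -0.16, -0.32, 0]

```text
t: 21.32
ee_pos: [0.5053, 0.2375, 0.0778]
orientation: [3.138, 0.009, -3.139]
contact_force: [0.7, -0.7, -0.2]
opening: 0.663
gripper_force: 63.8
```

move_arm:
  deltas: [0.5, -0.02, -0.11, 0, 0, 0.5, -0.04, -0.23, 0, 0, 0.5, -0.06, -0.35, 0, 0, 0.5, -0.08, -0.47, 0, 0, 0.5, -0.1, -0.59, 0, 0]

```text
t: 21.73
ee_pos: [0.5319, 0.0561, 0.0735]
orientation: [-3.141, 0.001, 3.141]
contact_force: [0.3, 1.4, -0.8]
opening: 0.662
gripper_force: 63.8
```

move_arm:
  deltas: [0.5, -0.02, -0.12, 0, 0, 0.5, -0.05, -0.24, 0, 0, 0.5, -0.07, -0.36, 0, 0, 0.5, -0.1, -0.48, 0, 0, 0.5, -0.12, -0.6, 0, 0]

```text
t: 22.15
ee_pos: [0.5683, -0.1243, 0.0736]
orientation: [-3.141, 0.001, 3.141]
contact_force: [0.2, 0.2, -0.1]
opening: 0.661
gripper_force: 63.8
```

move_arm:
  deltas: [0.5, -0.003, -0.083, 0, 0, 0.5, -0.003, -0.083, 0.05, 0, 0.5, -0.003, -0.083, 0.1, 0, 0.5, -0.003, -0.083, 0.1, 0, 0.5, -0.003, -0.083, 0.1, 0]

```text
t: 22.57
ee_pos: [0.5677, -0.147, 0.0426]
orientation: [3.141, -0.002, 3.14]
contact_force: [-0.1, 0.4, 0.2]
opening: 0.665
gripper_force: 63.8
```

move_arm:
  deltas: [0.5, -0.003, 0, 0.02, 0, 0.5, -0.003, 0, 0.04, 0, 0.5, -0.003, 0, 0.055, 0, 0.5, -0.003, 0, 0.055, 0, 0.5, -0.003, 0, 0.055, 0]

```text
t: 22.98
ee_pos: [0.57, -0.1471, 0.0268]
orientation: [-3.141, 0.001, 3.141]
contact_force: [-0.2, 0.1, 2.8]
opening: 0.661
gripper_force: 64.0
```

In light contact; releasing.

move_arm:
  deltas: [0.5, 0, 0, 0.002, 0, 0.7, 0, 0, 0.002, 0, 0.75, 0, 0, 0.002, 0, 0.85, 0, 0, 0.002, 0, 0.9, 0, 0, 0.002, 0]

```text
t: 23.4
ee_pos: [0.5693, -0.1472, 0.0257]
orientation: [-3.142, -0.0, 3.141]
contact_force: [-0.2, -0.2, 1.1]
opening: 0.899
gripper_force: 0.0
```

move_arm:
  deltas: [0.95, 0, 0, -0.1, 0, 1, 0, 0, -0.2, 0, 1, 0, 0, -0.3, 0, 1, 0, 0, -0.33, 0, 1, 0, 0, -0.33, 0]

```text
t: 23.82
ee_pos: [0.5717, -0.1482, 0.1277]
orientation: [-3.139, 0.005, 3.141]
contact_force: [0.9, 0.3, -0.9]
opening: 1.002
gripper_force: 0.0
```

```bash
python3 - <<'E'
from look import *
s,w,p,d=wl('w17',f3=(.5687,-.1476,.057,.03),cap=(.48,.037,.03,.031))
E
```

```text
t 23.8167 [ 0.5717 -0.1482  0.1277] [-3.1393  0.0055  3.1407] 1.0019661724487856
f3 (array([ 0.5687, -0.1483,  0.0566]), 30.0, 4980)
cap (array([0.4803, 0.0368, 0.0296]), 31.4, 6082)
```

move_arm:
  deltas: [1, 0.05, 0.1, 0, 0, 1, 0.1, 0.22, 0, 0, 1, 0.16, 0.34, 0, 0, 1, 0.22, 0.46, 0, 0, 1, 0.27, 0.57, 0, 0]

```text
t: 24.28
ee_pos: [0.4852, 0.0255, 0.1227]
orientation: [3.141, -0.005, 3.14]
contact_force: [-1.1, 0.5, -0.3]
opening: 0.997
gripper_force: 0.0
```

move_arm:
  deltas: [1, 0.027, 0.048, 0, 0, 1, 0.027, 0.048, 0.1, 0, 1, 0.027, 0.048, 0.2, 0, 1, 0.027, 0.048, 0.2, 0, 1, 0.027, 0.048, 0.2, 0]

```text
t: 24.7
ee_pos: [0.4775, 0.0384, 0.0627]
orientation: [3.141, -0.007, 3.141]
contact_force: [1.0, -0.1, -0.2]
opening: 1.0
gripper_force: 0.0
```

```bash
python3 - <<'E'
from look import *
s,w,p,d=wl('w18',cap=(.48,.037,.03,.031))
E
```

```text
t 24.7 [0.4775 0.0384 0.0627] [ 3.1413 -0.007   3.1408] 0.9995813222448567
cap (array([0.4803, 0.0371, 0.0297]), 31.0, 7087)
```

move_arm:
  deltas: [0.9, 0, 0, 0.1, 0, 0.9, 0, 0, 0.2, 0, 0.9, 0, 0, 0.255, 0, 0.9, 0, 0, 0.255, 0, 0.9, 0, 0, 0.255, 0]

```text
t: 25.17
ee_pos: [0.4809, 0.0378, -0.0112]
orientation: [-3.142, -0.0, 3.14]
contact_force: [0.4, -0.1, 0.8]
opening: 0.905
gripper_force: 0.0
```

move_arm:
  deltas: [0.85, 0, 0, 0, 0, 0.7, 0, 0, 0, 0, 0.5, 0, 0, 0, 0, 0.5, 0, 0, 0, 0, 0.5, 0, 0, 0, 0]

```text
t: 25.58
ee_pos: [0.4822, 0.038, -0.0094]
orientation: [-3.141, 0.004, 3.141]
contact_force: [-1.2, -0.6, 9.5]
opening: 0.7
gripper_force: 62.1
```

move_arm:
  deltas: [0.5, 0, 0, 0, 0, 0.5, 0, 0, -0.05, 0, 0.5, 0, 0, -0.15, 0, 0.5, 0, 0, -0.27, 0, 0.5, 0, 0, -0.32, 0]

```text
t: 26.0
ee_pos: [0.483, 0.038, 0.089]
orientation: [-3.141, 0.006, 3.141]
contact_force: [-0.1, -0.1, -1.2]
opening: 0.701
gripper_force: 65.3
```

```bash
python3 - <<'E'
from look import *
s,w,p,d=wl('w19',cap=(.48,.037,.122,.031));C=cloud(w,d);g=s['ee_pos'];k=(d>0)&(np.hypot(C[...,0]-g[0],C[...,1]-g[1])<.02)&(d<.2)&(C[...,2]<g[2]+.07);print(np.percentile(C[k][:,2],[5,50,95]))
E
```

```text
t 26.0 [0.483 0.038 0.089] [-3.1411  0.0062  3.1408] 0.7009608399583221
cap (array([0.4751, 0.0372, 0.1223]), 42.5, 872)
[0.12715633 0.12810029 0.12899928]
```

move_arm:
  deltas: [0.5, -0.05, -0.1, 0, 0, 0.5, -0.1, -0.22, 0, 0, 0.5, -0.16, -0.34, 0, 0, 0.5, -0.22, -0.46, 0, 0, 0.5, -0.27, -0.57, 0, 0]

```text
t: 26.47
ee_pos: [0.5628, -0.1352, 0.0853]
orientation: [-3.141, 0.002, 3.141]
contact_force: [0.9, 0.8, 0.5]
opening: 0.696
gripper_force: 65.4
```

move_arm:
  deltas: [0.5, -0.023, -0.048, 0, 0, 0.5, -0.023, -0.048, 0.05, 0, 0.5, -0.023, -0.048, 0.1, 0, 0.5, -0.023, -0.048, 0.1, 0, 0.5, -0.023, -0.048, 0.1, 0]

```text
t: 26.88
ee_pos: [0.5671, -0.1467, 0.054]
orientation: [3.141, -0.002, 3.141]
contact_force: [0.1, 0.3, -1.1]
opening: 0.695
gripper_force: 65.4
```

move_arm:
  deltas: [0.5, -0.007, -0.002, 0.015, 0, 0.5, -0.007, -0.002, 0.03, 0, 0.5, -0.007, -0.002, 0.04, 0, 0.5, -0.007, -0.002, 0.04, 0, 0.5, -0.007, -0.002, 0.04, 0]

```text
t: 27.3
ee_pos: [0.5703, -0.1477, 0.0424]
orientation: [-3.142, -0.0, 3.141]
contact_force: [-0.5, 0.1, -1.4]
opening: 0.696
gripper_force: 65.4
```

move_arm:
  deltas: [0.5, 0, 0.001, 0.003, 0, 0.5, 0, 0.001, 0.005, 0, 0.7, 0, 0.001, 0.005, 0, 0.8, 0, 0.001, 0.005, 0, 0.9, 0, 0.001, 0.005, 0]

```text
t: 27.72
ee_pos: [0.5706, -0.1477, 0.0411]
orientation: [-3.141, 0.001, 3.141]
contact_force: [0.6, 0.4, 1.0]
opening: 0.892
gripper_force: 0.0
```

move_arm:
  deltas: [0.95, 0, 0, -0.1, 0, 1, 0, 0, -0.2, 0, 1, 0, 0, -0.3, 0, 1, 0, 0, -0.33, 0, 1, 0, 0, -0.33, 0]

```text
t: 28.13
ee_pos: [0.5728, -0.1485, 0.1429]
orientation: [-3.139, 0.006, 3.141]
contact_force: [0.1, -0.6, 0.2]
opening: 1.003
gripper_force: 0.0
```

```bash
python3 - <<'E'
from look import *
s,w,p,d=wl('w20',cap=(.5687,-.148,.081,.031))
n='scene';p,d=r.camera(n);m=r.camera_model(n);cv2.imwrite('pics/scene1.png',p[:,:,::-1])
E
```

```text
t 28.1333 [ 0.5728 -0.1485  0.1429] [-3.1392  0.0059  3.1407] 1.0026705720453595
cap (array([ 0.5687, -0.1489,  0.0807]), 31.0, 5703)
```

move_arm:
  deltas: [1, 0, 0, -0.12, 0, 1, 0, 0, -0.25, 0, 1, 0, 0, -0.38, 0, 1, 0, 0, -0.5, 0, 1, 0, 0, -0.6, 0]

```text
t: 28.65
ee_pos: [0.57, -0.1475, 0.3203]
orientation: [3.141, -0.002, 3.141]
contact_force: [-0.2, -0.1, 0.9]
opening: 0.996
gripper_force: 0.0
```

move_arm:
  deltas: [1, 0.03, -0.08, -0.06, 0, 1, 0.07, -0.2, -0.06, 0, 1, 0.12, -0.32, -0.06, 0, 1, 0.16, -0.44, -0.06, 0, 1, 0.2, -0.5, -0.06, 0]

```text
t: 29.07
ee_pos: [0.5088, -0.3008, 0.3351]
orientation: [3.141, -0.003, 3.139]
contact_force: [0.2, 0.2, -0.0]
opening: 0.999
gripper_force: 0.0
```

move_arm:
  deltas: [1, 0.038, -0.1, 0, 0, 1, 0.038, -0.2, 0, 0, 1, 0.038, -0.236, 0, 0, 1, 0.038, -0.236, 0, 0, 1, 0.038, -0.236, 0, 0]

```text
t: 29.48
ee_pos: [0.4984, -0.3678, 0.3357]
orientation: [3.139, -0.002, 3.14]
contact_force: [0.9, 0.7, -0.6]
opening: 1.001
gripper_force: 0.0
```

```bash
python3 - <<'E'
from look import *
s,w,p,d=wl('w21');print(s['joint_positions'].round(2))
C=cloud(w,d);k=(d>0)&(C[...,2]>.2)&(C[...,2]<.30)&(abs(C[...,1]+.37)<.03);Q=C[k]
print(Q.shape,Q.min(0),Q.max(0))
for x in np.arange(.44,.56,.015):
    S=Q[abs(Q[:,0]-x)<.0075]
    if len(S)>20: print(round(x,3),len(S),'y',S[:,1].min().round(4),S[:,1].max().round(4),'ztop',np.percentile(S[:,2],97).round(4))
E
```

```text
t 29.4833 [ 0.4984 -0.3678  0.3357] [ 3.1385e+00 -2.4000e-03  3.1397e+00] 1.0006037638337937
[-0.75  0.31  1.28  0.    1.56 -2.32]
(6354, 3) [ 0.43981427 -0.38515313  0.20344442] [ 0.58293099 -0.34003386  0.29138094]
0.44 321 y -0.3795 -0.3593 ztop 0.2871
0.455 778 y -0.3804 -0.3592 ztop 0.2885
0.47 737 y -0.3806 -0.359 ztop 0.2884
0.485 695 y -0.3801 -0.3588 ztop 0.2884
0.5 652 y -0.3804 -0.3588 ztop 0.2883
0.515 618 y -0.3807 -0.3593 ztop 0.2884
0.53 583 y -0.3801 -0.3591 ztop 0.2883
0.545 561 y -0.3804 -0.348 ztop 0.2883
0.56 933 y -0.3851 -0.3401 ztop 0.29
```

View pics/w21.png

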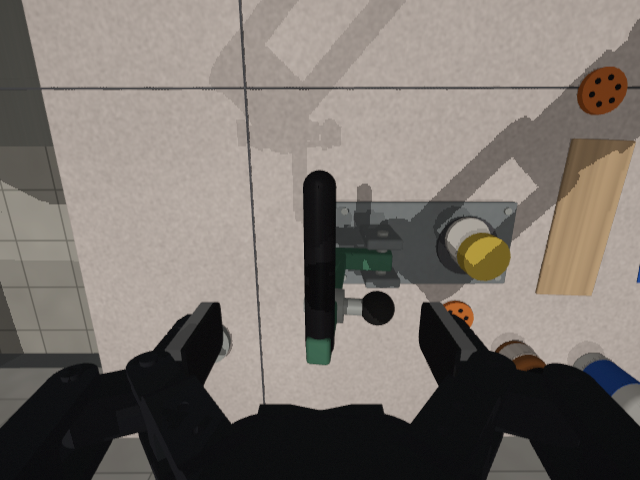

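The handle is at (319,175) to (319,345) in the picture, and its depth profile gives an axis at y=-0.370, z=0.277, as expected. The pile is intact.

move_arm:
  deltas: [0.65, 0, -0.003, 0.1, 0, 0.65, 0, -0.003, 0.2, 0, 0.65, 0, -0.003, 0.3, 0, 0.65, 0, -0.003, 0.33, 0, 0.65, 0, -0.003, 0.33, 0]

```text
t: 29.95
ee_pos: [0.4975, -0.3662, 0.2359]
orientation: [3.137, -0.005, -3.141]
contact_force: [-1.0, 0.1, -0.5]
opening: 0.651
gripper_force: 0.0
```

move_arm:
  deltas: [0.5, 0, 0, 0, 0, 0.1, 0, 0, 0, 0, 0.1, 0, 0, 0, 0, 0.1, 0, 0, 0, 0, 0.1, 0, 0, 0, 0]
  grip_force: 40

```text
t: 30.37
ee_pos: [0.5001, -0.3693, 0.2412]
orientation: [-3.14, 0.003, 3.141]
contact_force: [1.6, 4.6, 6.9]
opening: 0.244
gripper_force: 39.2
```

```bash
python3 - <<'E'
from look import *
print(r.sense()['ee_pos'],r.sense()['opening'],r.sense()['contact_force'])
th=np.radians(np.linspace(112.7,15.0,21));y=.2125*np.cos(th)/.3;z=-.2125*np.sin(th)/.3
for i in range(4):
    print([[round(y[j]-y[5*i],3),round(z[j]-z[5*i],3)] for j in range(5*i+1,5*i+6)])
E
```

```text
[ 0.50011224 -0.36926302  0.24123109] 0.24369964372782132 [1.58836373 4.59796967 6.92911955]
[[np.float64(0.057), np.float64(-0.021)], [np.float64(0.115), np.float64(-0.037)], [np.float64(0.174), np.float64(-0.048)], [np.float64(0.234), np.float64(-0.054)], [np.float64(0.295), np.float64(-0.055)]]
[[np.float64(0.06), np.float64(0.004)], [np.float64(0.12), np.float64(0.014)], [np.float64(0.178), np.float64(0.028)], [np.float64(0.236), np.float64(0.048)], [np.float64(0.291), np.float64(0.072)]]
[[np.float64(0.053), np.float64(0.029)], [np.float64(0.103), np.float64(0.062)], [np.float64(0.151), np.float64(0.1)], [np.float64(0.195), np.float64(0.141)], [np.float64(0.235), np.float64(0.186)]]
[[np.float64(0.036), np.float64(0.048)], [np.float64(0.068), np.float64(0.099)], [np.float64(0.096), np.float64(0.153)], [np.float64(0.119), np.float64(0.209)], [np.float64(0.137), np.float64(0.267)]]
```

move_arm:
  deltas: [0.1, 0, 0.057, -0.021, 0, 0.1, 0, 0.115, -0.037, 0, 0.1, 0, 0.174, -0.048, 0, 0.1, 0, 0.234, -0.054, 0, 0.1, 0, 0.295, -0.055, 0]

```text
t: 30.78
ee_pos: [0.5005, -0.286, 0.2602]
orientation: [-3.129, 0.006, 3.14]
contact_force: [0.1, -8.1, -0.3]
opening: 0.241
gripper_force: 40.6
```

move_arm:
  deltas: [0.1, 0, 0.06, 0.004, 0, 0.1, 0, 0.12, 0.014, 0, 0.1, 0, 0.178, 0.028, 0, 0.1, 0, 0.236, 0.048, 0, 0.1, 0, 0.291, 0.072, 0]

```text
t: 31.2
ee_pos: [0.5007, -0.1968, 0.2366]
orientation: [-3.133, 0.005, 3.141]
contact_force: [-0.7, -9.4, 2.4]
opening: 0.242
gripper_force: 44.5
```

move_arm:
  deltas: [0.1, 0, 0.053, 0.029, 0, 0.1, 0, 0.103, 0.062, 0, 0.1, 0, 0.151, 0.1, 0, 0.1, 0, 0.195, 0.141, 0, 0.1, 0, 0.235, 0.186, 0]

```text
t: 31.62
ee_pos: [0.5009, -0.1258, 0.1802]
orientation: [-3.134, 0.005, -3.142]
contact_force: [-1.5, -10.4, 3.7]
opening: 0.24
gripper_force: 47.0
```

move_arm:
  deltas: [0.1, 0, 0.036, 0.048, 0, 0.1, 0, 0.068, 0.099, 0, 0.1, 0, 0.096, 0.153, 0, 0.1, 0, 0.119, 0.209, 0, 0.1, 0, 0.137, 0.267, 0]

```text
t: 32.03
ee_pos: [0.5012, -0.0839, 0.0995]
orientation: [-3.137, 0.005, -3.141]
contact_force: [-3.3, -6.9, 12.7]
opening: 0.241
gripper_force: 51.7
```

move_arm:
  deltas: [0.1, 0, 0, 0, 0, 0.1, 0, 0, 0, 0, 0.1, 0, 0, 0, 0, 0.1, 0, 0, 0, 0, 0.1, 0, 0, 0, 0]

```text
t: 32.45
ee_pos: [0.5011, -0.0838, 0.0997]
orientation: [-3.138, 0.004, 3.141]
contact_force: [-2.5, -4.5, 7.2]
opening: 0.24
gripper_force: 50.7
```

```bash
python3 - <<'E'
from look import *
s=r.sense();print(s['ee_pos'],s['contact_force'],s['opening'])
p,d=r.camera('side');m=r.camera_model('side');cv2.imwrite('pics/side2.png',cv2.resize(p[250:430,230:450,::-1],None,fx=2.6,fy=2.6))
E
```

```text
[ 0.50109753 -0.08379383  0.09974768] [-2.46289563 -4.53037025  7.15998593] 0.24022377899754777
```

View pics/side2.png

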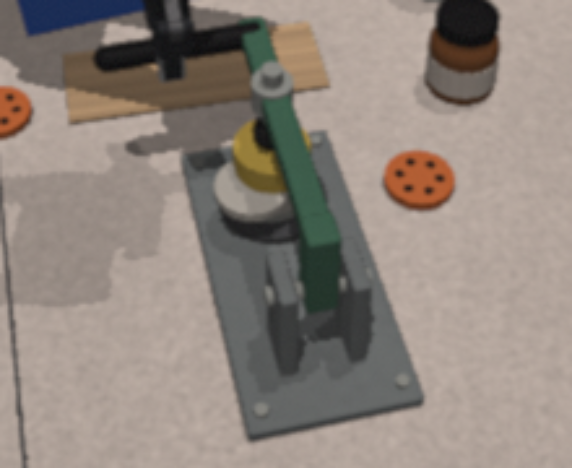

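The lever is down with the foot on the cap. In this crop the cap (272,155) and the whites (256,190) look offset from each other, so I'll check that by projection.

```bash
python3 - <<'E'
from look import *
z=np.load('pics/w21.npz');w={k:z[k] for k in z.files}
print(disc(w,w['d'],(.5687,-.1485),.031,.081),disc(w,w['d'],(.5687,-.1485),.031,.057),platen(w,w['d'],None))
C=cloud(w,w['d'])
for z0 in (.02,.03,.057,.081):print(z0,proj(w,(.5687,-.148,z0)))
for p in((450,235),(462,228),(487,257),(470,240)):print(p,C[p[1],p[0]].round(4))
m=r.camera_model('side')
for z0 in (.02,.03,.057,.081):print(z0,(proj(m,(.5687,-.148,z0))-[230,250])*2.6, (proj(m,(.5687-.03,-.148,z0))-[230,250])*2.6)
p,d=r.camera('side');C=cloud(m,d)
k=(d>0)&(np.hypot(C[...,0]-.57,C[...,1]+.15)<.07)&(C[...,2]>.015)&(C[...,2]<.09)
h=cv2.cvtColor(p,cv2.COLOR_RGB2HSV).astype(int)
for nm,f in(('yel',yellow(h)),('white',white(h)&(C[...,2]>.033))):
    Q=C[k&f];print(nm,len(Q),Q.min(0).round(4),Q.max(0).round(4))
E
```

```text
(array([ 0.5689, -0.1493,  0.0804]), 31.4, 1646) (array([ 0.5528, -0.1668,  0.0565]), 34.6, 840) (array([ 0.5672, -0.1469]), np.float64(0.00172), 125)
0.02 [[468.02041613 245.52501229]]
0.03 [[470.91729551 247.46924772]]
0.057 [[479.33494294 253.11873676]]
0.081 [[487.64415082 258.6954468 ]]
(450, 235) [ 0.5431 -0.1908  0.0551]
(462, 228) [ 0.5329 -0.1761  0.0567]
(487, 257) [ 0.5664 -0.1492  0.081 ]
(470, 240) [ 0.5457 -0.17    0.0714]
0.02 [[270.23182259 195.57300628]] [[234.5473088  202.15871538]]
0.03 [[270.17607775 187.477083  ]] [[234.27131384 194.06599571]]
0.057 [[270.0220917  165.11341172]] [[233.50884182 171.70880412]]
0.081 [[269.88079305 144.59235363]] [[232.80908784 151.19062979]]
yel 312 [ 0.5387 -0.1795  0.0577] [ 0.5982 -0.1201  0.0851]
white 361 [ 0.5189 -0.1947  0.0344] [ 0.5974 -0.1372  0.0824]
```

In w21 the depth at (462,228) reads z=0.057 at 45 mm from the pile centre. So the top filter had been knocked about 16 mm aside after I placed it, under or before the cap. I'll raise the lever, take the cap off, put the filter right and press again.

move_arm:
  deltas: [0.1, 0, -0.018, -0.058, 0, 0.1, 0, -0.041, -0.114, 0, 0.1, 0, -0.069, -0.168, 0, 0.1, 0, -0.101, -0.219, 0, 0.1, 0, -0.137, -0.267, 0]

```text
t: 32.97
ee_pos: [0.5009, -0.1295, 0.1791]
orientation: [-3.131, 0.004, 3.141]
contact_force: [5.1, -25.3, -23.2]
opening: 0.239
gripper_force: 51.1
```

move_arm:
  deltas: [0.1, 0, -0.04, -0.045, 0, 0.1, 0, -0.084, -0.086, 0, 0.1, 0, -0.132, -0.124, 0, 0.1, 0, -0.182, -0.157, 0, 0.1, 0, -0.235, -0.186, 0]

```text
t: 33.38
ee_pos: [0.5007, -0.1973, 0.2338]
orientation: [-3.136, 0.003, 3.14]
contact_force: [8.9, -11.3, -24.1]
opening: 0.239
gripper_force: 45.1
```

move_arm:
  deltas: [0.1, 0, -0.055, -0.024, 0, 0.1, 0, -0.113, -0.044, 0, 0.1, 0, -0.171, -0.058, 0, 0.1, 0, -0.231, -0.068, 0, 0.1, 0, -0.291, -0.072, 0]

```text
t: 33.8
ee_pos: [0.5007, -0.282, 0.2579]
orientation: [-3.14, 0.005, 3.14]
contact_force: [3.0, 1.0, 3.6]
opening: 0.246
gripper_force: 42.9
```

move_arm:
  deltas: [0.1, 0, -0.061, 0.001, 0, 0.1, 0, -0.121, 0.007, 0, 0.1, 0, -0.18, 0.018, 0, 0.1, 0, -0.238, 0.034, 0, 0.1, 0, -0.295, 0.055, 0]

```text
t: 34.22
ee_pos: [0.5, -0.3705, 0.2393]
orientation: [-3.142, 0.003, 3.141]
contact_force: [3.5, 20.7, 22.9]
opening: 0.24
gripper_force: 47.8
```

move_arm:
  deltas: [0.1, 0, 0, 0, 0, 0.4, 0, 0, 0, 0, 0.65, 0, 0, 0, 0, 0.65, 0, 0, -0.1, 0, 0.65, 0, 0, -0.22, 0]

```text
t: 34.63
ee_pos: [0.496, -0.3683, 0.3013]
orientation: [3.137, -0.008, 3.14]
contact_force: [1.1, -1.1, 0.2]
opening: 0.651
gripper_force: 0.0
```

```bash
python3 - <<'E'
from look import *
s,w,p,d=wl('w22');C=cloud(w,d);k=(d>0)&(C[...,2]>.25)&(C[...,2]<.295)&(abs(C[...,1]+.37)<.03)&(abs(C[...,0]-.46)<.02);Q=C[k];print(len(Q),Q[:,1].min(),Q[:,1].max(),np.percentile(Q[:,2],97))
E
```

```text
t 34.6333 [ 0.496  -0.3683  0.3013] [ 3.1368 -0.008   3.1404] 0.6511047112043062
2663 -0.38055257295785966 -0.35866421991211506 0.28841433878757256
```

move_arm:
  deltas: [0.8, -0.04, 0.1, -0.08, 0, 1, -0.08, 0.22, -0.1, 0, 1, -0.12, 0.34, -0.1, 0, 1, -0.16, 0.46, -0.1, 0, 1, -0.2, 0.58, -0.1, 0]

```text
t: 35.1
ee_pos: [0.5588, -0.1947, 0.3345]
orientation: [-3.14, -0.001, 3.14]
contact_force: [1.1, 0.3, -0.8]
opening: 0.998
gripper_force: 0.0
```

move_arm:
  deltas: [1, -0.033, 0.1, 0, 0, 1, -0.033, 0.155, 0.1, 0, 1, -0.033, 0.155, 0.23, 0, 1, -0.033, 0.155, 0.36, 0, 1, -0.033, 0.155, 0.48, 0]

```text
t: 35.52
ee_pos: [0.5682, -0.1488, 0.1888]
orientation: [-3.14, -0.001, -3.141]
contact_force: [0.2, -0.1, -0.1]
opening: 0.997
gripper_force: 0.0
```

move_arm:
  deltas: [1, 0, 0, 0.08, 0, 1, 0, 0, 0.16, 0, 1, 0, 0, 0.16, 0, 1, 0, 0, 0.16, 0, 1, 0, 0, 0.16, 0]

```text
t: 35.93
ee_pos: [0.5696, -0.1496, 0.1439]
orientation: [-3.14, 0.001, 3.141]
contact_force: [-0.0, -0.1, 0.7]
opening: 1.001
gripper_force: 0.0
```

```bash
python3 - <<'E'
from look import *
s,w,p,d=wl('w23',cap=(.5687,-.148,.081,.031))
C=cloud(w,d);k=(d>0)&(np.hypot(C[...,0]-.5687,C[...,1]+.148)<.08)
for a,b in((.036,.0425),(.045,.0505),(.0545,.0595)):
    Q=C[k&(C[...,2]>a)&(C[...,2]<b)];print(a,len(Q),Q.min(0).round(3) if len(Q) else '',Q.max(0).round(3) if len(Q) else '')
E
```

```text
t 35.9333 [ 0.5696 -0.1496  0.1439] [-3.1404e+00  1.0000e-03  3.1408e+00] 1.0011962099546476
cap (array([ 0.5688, -0.1487,  0.0806]), 31.0, 5588)
0.036 36 [ 0.541 -0.136  0.036] [ 0.555 -0.122  0.042]
0.045 21 [ 0.519 -0.182  0.046] [ 0.547 -0.128  0.05 ]
0.0545 2516 [ 0.519 -0.195  0.055] [ 0.572 -0.125  0.059]
```

View pics/w23.png

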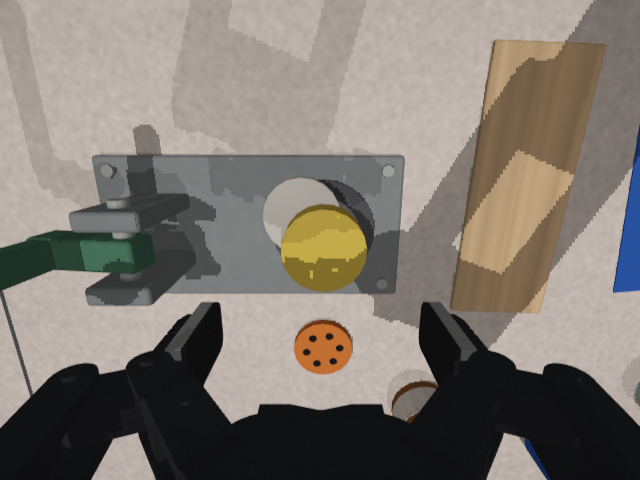

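The top filter at (303,215) sticks out from under the cap towards -x,-y, by about 26 mm. The cap at (324,248) is flat and centred.

move_arm:
  deltas: [0.9, 0, 0.004, 0.1, 0, 0.9, 0, 0.004, 0.2, 0, 0.9, 0, 0.004, 0.29, 0, 0.9, 0, 0.004, 0.33, 0, 0.9, 0, 0.004, 0.33, 0]
  grip_force: 60

```text
t: 36.4
ee_pos: [0.5678, -0.1474, 0.0426]
orientation: [3.141, -0.003, 3.141]
contact_force: [-0.1, 0.4, -0.4]
opening: 0.903
gripper_force: 0.0
```

move_arm:
  deltas: [0.9, 0, 0, 0, 0, 0.8, 0, 0, 0, 0, 0.5, 0, 0, 0, 0, 0.5, 0, 0, 0, 0, 0.5, 0, 0, 0, 0]

```text
t: 36.82
ee_pos: [0.5709, -0.1484, 0.0467]
orientation: [-3.14, 0.004, 3.141]
contact_force: [-1.6, -0.0, 7.3]
opening: 0.693
gripper_force: 62.5
```

move_arm:
  deltas: [0.5, 0, 0, 0, 0, 0.5, 0, 0, -0.05, 0, 0.5, 0, 0, -0.12, 0, 0.5, 0, 0, -0.2, 0, 0.5, 0, 0, -0.2, 0]

```text
t: 37.23
ee_pos: [0.5728, -0.1491, 0.1098]
orientation: [-3.138, 0.009, 3.141]
contact_force: [0.5, 0.8, -0.8]
opening: 0.691
gripper_force: 64.6
```

```bash
python3 - <<'E'
from look import *
s,w,p,d=wl('w24');C=cloud(w,d);g=s['ee_pos'];k=(d>0)&(np.hypot(C[...,0]-g[0],C[...,1]-g[1])<.02)&(d<.2)&(C[...,2]<g[2]+.07);print(np.percentile(C[k][:,2],[5,50,95])-g[2],s['gripper_force'])
E
```

```text
t 37.2333 [ 0.5728 -0.1491  0.1098] [-3.1379  0.0092  3.1408] 0.690741093581928
[0.03291058 0.03382899 0.03473467] 64.61537718772888
```

move_arm:
  deltas: [0.5, 0.04, 0.1, 0, 0, 0.5, 0.1, 0.22, 0, 0, 0.5, 0.16, 0.34, 0, 0, 0.5, 0.22, 0.46, 0, 0, 0.5, 0.27, 0.57, 0, 0]

```text
t: 37.7
ee_pos: [0.486, 0.025, 0.1037]
orientation: [3.141, -0.001, 3.14]
contact_force: [-0.3, 0.3, -0.5]
opening: 0.696
gripper_force: 64.8
```

move_arm:
  deltas: [0.5, 0.025, 0.05, 0, 0, 0.5, 0.025, 0.05, 0.1, 0, 0.5, 0.025, 0.05, 0.2, 0, 0.5, 0.025, 0.05, 0.3, 0, 0.5, 0.025, 0.05, 0.3, 0]

```text
t: 38.12
ee_pos: [0.4767, 0.0389, 0.01]
orientation: [3.141, -0.008, 3.141]
contact_force: [-0.6, -0.2, -2.0]
opening: 0.691
gripper_force: 65.1
```

```bash
python3 - <<'E'
from look import *
s,w,p,d=wl('w25');C=cloud(w,d);k=(d>0)&(np.hypot(C[...,0]-.56,C[...,1]+.15)<.07)&(abs(C[...,2]-.057)<.004)
n,l,st,ce=cv2.connectedComponentsWithStats(k.astype(np.uint8));print(st[1:,:])
for j in range(1,n):
    if st[j,4]>300: Q=C[l==j];print(cv2.minEnclosingCircle((Q[:,:2]*1e3).astype(np.float32)),np.median(Q[:,2]))
E
```

```text
t 38.1167 [0.4767 0.0389 0.01  ] [ 3.1412 -0.0078  3.1411] 0.6914934183053941
[]
```

move_arm:
  deltas: [0.5, 0, 0, 0.02, 0, 0.5, 0, 0, 0.04, 0, 0.5, 0, 0, 0.05, 0, 0.5, 0, 0, 0.05, 0, 0.5, 0, 0, 0.05, 0]

```text
t: 38.58
ee_pos: [0.4811, 0.0383, -0.0006]
orientation: [-3.141, 0.001, 3.141]
contact_force: [0.4, -0.2, -0.9]
opening: 0.695
gripper_force: 65.1
```

move_arm:
  deltas: [0.5, 0, 0, 0.006, 0, 0.5, 0, 0, 0.012, 0, 0.5, 0, 0, 0.012, 0, 0.7, 0, 0, 0.012, 0, 0.85, 0, 0, 0.012, 0]

```text
t: 39.0
ee_pos: [0.4808, 0.0384, -0.0046]
orientation: [-3.141, 0.001, 3.141]
contact_force: [0.5, -0.6, 0.2]
opening: 0.822
gripper_force: 0.0
```

move_arm:
  deltas: [1, 0, 0, 0, 0, 1, 0, 0, -0.1, 0, 1, 0, 0, -0.22, 0, 1, 0, 0, -0.34, 0, 1, 0, 0, -0.45, 0]

```text
t: 39.42
ee_pos: [0.4802, 0.0385, 0.1318]
orientation: [-3.142, -0.0, 3.141]
contact_force: [1.2, -0.8, 0.1]
opening: 0.999
gripper_force: 0.0
```

move_arm:
  deltas: [1, -0.04, -0.1, 0, 0, 1, -0.1, -0.22, 0, 0, 1, -0.14, -0.34, 0, 0, 1, -0.18, -0.46, 0, 0, 1, -0.21, -0.55, 0, 0]

```text
t: 39.83
ee_pos: [0.5445, -0.1295, 0.1305]
orientation: [-3.14, 0.001, 3.14]
contact_force: [0.1, -0.9, -0.2]
opening: 1.001
gripper_force: 0.0
```

```bash
python3 - <<'E'
from look import *
s,w,p,d=wl('w26',cap=(.4805,.037,.03,.031));C=cloud(w,d);
for z in(.057,.048,.039,.03):
  k=(d>0)&(np.hypot(C[...,0]-.56,C[...,1]+.15)<.07)&(abs(C[...,2]-z)<.0028)
  n,l,st,ce=cv2.connectedComponentsWithStats(k.astype(np.uint8))
  for j in range(1,n):
    if st[j,4]>300: Q=C[l==j];print(z,cv2.minEnclosingCircle((Q[:,:2]*1e3).astype(np.float32)),np.median(Q[:,2]),Q[:,0].max(),Q[:,1].max())
E
```

```text
t 39.8333 [ 0.5445 -0.1295  0.1305] [-3.1404e+00  1.2000e-03  3.1402e+00] 1.0007133938357895
cap (array([0.4793, 0.037 , 0.0296]), 31.6, 5386)
0.057 ((548.318359375, -165.5615692138672), 30.050500869750977) 0.05666276794513539 0.578080896108936 -0.13560777594546075
0.048 ((569.2706298828125, -148.2487030029297), 30.017669677734375) 0.047641898976684124 0.5989832032896258 -0.11930604343762582
```

View pics/w26.png

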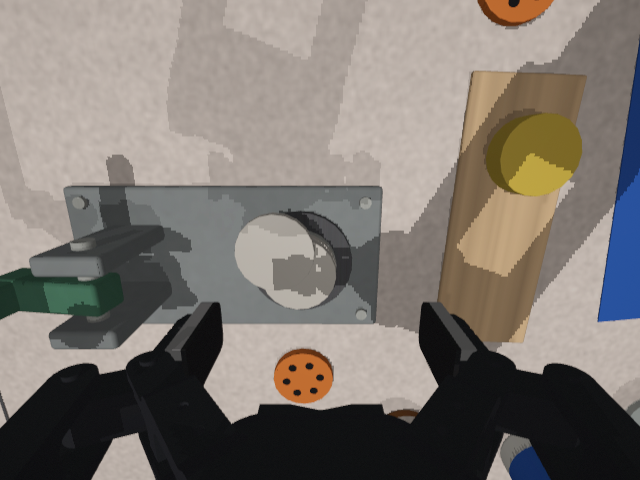

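The second filter is still in place at (.569,-.148). The top one at (275,250) is centred at (.548,-.166), and the cap is on the board. I'll regrasp the top filter just above the layer below.

move_arm:
  deltas: [0.9, -0.016, -0.127, 0.05, 0, 0.88, -0.016, -0.127, 0.12, 0, 0.88, -0.016, -0.127, 0.22, 0, 0.88, -0.016, -0.127, 0.3, 0, 0.88, -0.016, -0.127, 0.3, 0]

```text
t: 40.3
ee_pos: [0.5442, -0.1632, 0.0358]
orientation: [3.138, -0.008, 3.14]
contact_force: [-1.8, 0.5, 0.4]
opening: 0.879
gripper_force: 0.0
```

move_arm:
  deltas: [0.88, 0, 0, 0.015, 0, 0.88, 0, 0, 0.03, 0, 0.88, 0, 0, 0.03, 0, 0.88, 0, 0, 0.03, 0, 0.88, 0, 0, 0.03, 0]

```text
t: 40.72
ee_pos: [0.549, -0.1649, 0.0324]
orientation: [-3.141, 0.002, 3.141]
contact_force: [0.2, 0.2, 0.8]
opening: 0.873
gripper_force: 0.0
```

move_arm:
  deltas: [0.88, 0, 0.001, 0.018, 0, 0.88, 0, 0.001, 0.018, 0, 0.78, 0, 0.001, 0.018, 0, 0.5, 0, 0.001, 0.018, 0, 0.5, 0, 0.001, 0.018, 0]

```text
t: 41.13
ee_pos: [0.5481, -0.1644, 0.0267]
orientation: [-3.142, -0.0, 3.141]
contact_force: [-3.3, 1.9, 8.1]
opening: 0.663
gripper_force: 61.8
```

move_arm:
  deltas: [0.5, 0, 0, 0, 0, 0.5, 0, 0, 0, 0, 0.5, 0, 0, 0, 0, 0.5, 0, 0, -0.02, 0, 0.5, 0, 0, -0.04, 0]

```text
t: 41.55
ee_pos: [0.548, -0.1643, 0.0381]
orientation: [3.141, -0.001, 3.141]
contact_force: [-0.4, 0.3, -0.8]
opening: 0.66
gripper_force: 63.5
```

```bash
python3 - <<'E'
from look import *
s,w,p,d=wl('w27');C=cloud(w,d);g=s['ee_pos'];k=(d>0)&(np.hypot(C[...,0]-g[0],C[...,1]-g[1])<.02)&(d<.2)&(C[...,2]<g[2]+.07);print(np.percentile(C[k][:,2],[5,50,95]),s['gripper_force'])
E
```

```text
t 41.55 [ 0.548  -0.1643  0.0381] [ 3.1415e+00 -5.0000e-04  3.1407e+00] 0.6597076783641711
[0.06639727 0.06791248 0.06886579] 63.54471802711487
```

move_arm:
  deltas: [0.5, -0.02, 0.015, 0, 0, 0.5, -0.045, 0.035, 0, 0, 0.5, -0.069, 0.058, 0, 0, 0.5, -0.069, 0.058, 0, 0, 0.5, -0.069, 0.058, 0, 0]

```text
t: 42.02
ee_pos: [0.5695, -0.1463, 0.0376]
orientation: [-3.141, -0.0, -3.141]
contact_force: [-0.5, -0.4, -0.1]
opening: 0.661
gripper_force: 63.6
```

move_arm:
  deltas: [0.5, 0, 0, 0.01, 0, 0.5, 0, 0, 0.025, 0, 0.5, 0, 0, 0.036, 0, 0.5, 0, 0, 0.036, 0, 0.5, 0, 0, 0.036, 0]

```text
t: 42.43
ee_pos: [0.5684, -0.1471, 0.0268]
orientation: [3.141, -0.001, 3.14]
contact_force: [-0.7, 1.2, 3.0]
opening: 0.666
gripper_force: 63.8
```

move_arm:
  deltas: [0.5, 0, 0, 0, 0, 0.7, 0, 0, 0, 0, 0.75, 0, 0, 0, 0, 0.85, 0, 0, 0, 0, 0.9, 0, 0, 0, 0]

```text
t: 42.85
ee_pos: [0.5689, -0.1471, 0.0269]
orientation: [-3.142, -0.0, 3.141]
contact_force: [0.5, 0.6, 0.1]
opening: 0.896
gripper_force: 0.0
```

move_arm:
  deltas: [0.95, 0, 0, -0.1, 0, 1, 0, 0, -0.2, 0, 1, 0, 0, -0.3, 0, 1, 0, 0, -0.33, 0, 1, 0, 0, -0.33, 0]

```text
t: 43.27
ee_pos: [0.5713, -0.1479, 0.1291]
orientation: [-3.139, 0.006, 3.141]
contact_force: [0.5, -0.5, -0.5]
opening: 1.0
gripper_force: 0.0
```

```bash
python3 - <<'E'
from look import *
s,w,p,d=wl('w28',f3=(.5687,-.1476,.057,.03),f2vis=(.5687,-.1476,.048,.03),cap=(.48,.037,.03,.031))
E
```

```text
t 43.2667 [ 0.5713 -0.1479  0.1291] [-3.1392  0.0058  3.1407] 1.000421140555509
f3 (array([ 0.5689, -0.1482,  0.0566]), 30.0, 4907)
f2vis (array([ 0.5555, -0.1496,  0.0478]), 26.6, 89)
cap (array([0.4781, 0.0368, 0.0296]), 31.9, 6047)
```

move_arm:
  deltas: [1, 0.05, 0.1, 0, 0, 1, 0.1, 0.22, 0, 0, 1, 0.16, 0.34, 0, 0, 1, 0.22, 0.46, 0, 0, 1, 0.27, 0.57, 0, 0]

```text
t: 43.73
ee_pos: [0.4846, 0.0257, 0.1239]
orientation: [3.141, -0.005, 3.14]
contact_force: [0.5, 0.7, -0.4]
opening: 0.999
gripper_force: 0.0
```

move_arm:
  deltas: [1, 0.027, 0.048, 0, 0, 1, 0.027, 0.048, 0.1, 0, 1, 0.027, 0.048, 0.2, 0, 1, 0.027, 0.048, 0.2, 0, 1, 0.027, 0.048, 0.2, 0]

```text
t: 44.15
ee_pos: [0.477, 0.0387, 0.0639]
orientation: [3.141, -0.007, 3.141]
contact_force: [-0.4, 0.4, 0.5]
opening: 1.003
gripper_force: 0.0
```

```bash
python3 - <<'E'
from look import *
s,w,p,d=wl('w29',cap=(.48,.037,.03,.031))
E
```

```text
t 44.15 [0.477  0.0387 0.0639] [ 3.1413 -0.0069  3.1409] 1.0030808719496853
cap (array([0.4791, 0.0371, 0.0297]), 31.2, 7029)
```

move_arm:
  deltas: [0.9, 0.003, 0, 0.1, 0, 0.9, 0.003, 0, 0.2, 0, 0.9, 0.003, 0, 0.258, 0, 0.9, 0.003, 0, 0.258, 0, 0.9, 0.003, 0, 0.258, 0]

```text
t: 44.62
ee_pos: [0.4794, 0.0381, -0.011]
orientation: [-3.142, -0.001, 3.14]
contact_force: [-0.4, -0.0, 0.7]
opening: 0.897
gripper_force: 0.0
```

move_arm:
  deltas: [0.85, 0, 0, 0, 0, 0.7, 0, 0, 0, 0, 0.5, 0, 0, 0, 0, 0.5, 0, 0, 0, 0, 0.5, 0, 0, 0, 0]

```text
t: 45.03
ee_pos: [0.4808, 0.0383, -0.0092]
orientation: [-3.141, 0.004, 3.141]
contact_force: [-0.9, -0.0, 9.1]
opening: 0.701
gripper_force: 62.2
```

move_arm:
  deltas: [0.5, 0, 0, 0, 0, 0.5, 0, 0, -0.05, 0, 0.5, 0, 0, -0.15, 0, 0.5, 0, 0, -0.27, 0, 0.5, 0, 0, -0.32, 0]

```text
t: 45.45
ee_pos: [0.4815, 0.0383, 0.0893]
orientation: [-3.141, 0.006, 3.141]
contact_force: [-0.0, 0.1, -1.0]
opening: 0.7
gripper_force: 65.4
```

move_arm:
  deltas: [0.5, -0.05, -0.1, 0, 0, 0.5, -0.1, -0.22, 0, 0, 0.5, -0.16, -0.34, 0, 0, 0.5, -0.22, -0.46, 0, 0, 0.5, -0.27, -0.57, 0, 0]

```text
t: 45.87
ee_pos: [0.5617, -0.1351, 0.0866]
orientation: [-3.14, 0.003, 3.141]
contact_force: [1.6, -0.3, -0.5]
opening: 0.696
gripper_force: 65.5
```

move_arm:
  deltas: [0.5, -0.03, -0.05, 0, 0, 0.5, -0.03, -0.05, 0.05, 0, 0.5, -0.03, -0.05, 0.1, 0, 0.5, -0.03, -0.05, 0.1, 0, 0.5, -0.03, -0.05, 0.1, 0]

```text
t: 46.28
ee_pos: [0.5683, -0.1475, 0.0551]
orientation: [3.141, -0.001, 3.14]
contact_force: [0.2, 0.2, -0.6]
opening: 0.701
gripper_force: 65.5
```

```bash
python3 - <<'E'
from look import *
s,w,p,d=wl('w30');C=cloud(w,d);g=s['ee_pos'];k=(d>0)&(np.hypot(C[...,0]-g[0],C[...,1]-g[1])<.02)&(d<.2)&(C[...,2]<g[2]+.07);print(np.percentile(C[k][:,2],[5,50,95])-g[2],s['gripper_force'])
# pile top still in place? visible filter-top points
k=(d>0)&(np.hypot(C[...,0]-.569,C[...,1]+.148)<.08)&(abs(C[...,2]-.057)<.0025);Q=C[k];print(len(Q),Q.min(0) if len(Q) else '',Q.max(0) if len(Q) else '')
E
```

```text
t 46.2833 [ 0.5683 -0.1475  0.0551] [ 3.1413e+00 -9.0000e-04  3.1405e+00] 0.7012662185906859
[0.0378289  0.03878442 0.03968979] 65.51469326019287
117 [ 0.5390781  -0.16734737  0.05452968] [ 0.54605548 -0.13158071  0.05784164]
```

move_arm:
  deltas: [0.5, -0.005, 0, 0.015, 0, 0.5, -0.005, 0, 0.03, 0, 0.5, -0.005, 0, 0.043, 0, 0.5, -0.005, 0, 0.045, 0, 0.5, -0.005, 0, 0.045, 0]

```text
t: 46.75
ee_pos: [0.5709, -0.1475, 0.0419]
orientation: [-3.141, 0.001, 3.141]
contact_force: [-0.7, 0.2, 5.3]
opening: 0.694
gripper_force: 66.3
```

move_arm:
  deltas: [0.5, 0, 0, 0.002, 0, 0.5, 0, 0, 0.002, 0, 0.7, 0, 0, 0.002, 0, 0.8, 0, 0, 0.002, 0, 0.9, 0, 0, 0.002, 0]

```text
t: 47.17
ee_pos: [0.5706, -0.1476, 0.0407]
orientation: [-3.141, 0.0, 3.141]
contact_force: [-0.1, -0.6, -0.3]
opening: 0.895
gripper_force: 0.0
```

move_arm:
  deltas: [0.95, 0, 0, -0.1, 0, 1, 0, 0, -0.2, 0, 1, 0, 0, -0.3, 0, 1, 0, 0, -0.33, 0, 1, 0, 0, -0.33, 0]

```text
t: 47.58
ee_pos: [0.5726, -0.1484, 0.1424]
orientation: [-3.139, 0.006, 3.141]
contact_force: [0.3, -0.2, 0.5]
opening: 0.998
gripper_force: 0.0
```

```bash
cat >> look.py <<'E'
def pile(w,d,exp=(.5688,-.1482)):
    C=cloud(w,d)
    for z in(.057,.048,.039,.03):
        k=(d>0)&(np.hypot(C[...,0]-exp[0],C[...,1]-exp[1])<.08)&(abs(C[...,2]-z)<.0028);Q=C[k]
        if len(Q): print('z',z,len(Q),'max radius',np.percentile(np.hypot(Q[:,0]-exp[0],Q[:,1]-exp[1]),98).round(4))
E
python3 - <<'E'
from look import *
s,w,p,d=wl('w31',cap=(.5687,-.148,.081,.031));pile(w,d)
E
```

```text
t 47.5833 [ 0.5726 -0.1484  0.1424] [-3.1393  0.0055  3.1409] 0.9983226847428492
cap (array([ 0.5692, -0.149 ,  0.0806]), 31.1, 5707)
z 0.057 29 max radius 0.031
z 0.048 41 max radius 0.0299
z 0.039 112 max radius 0.0303
z 0.03 34 max radius 0.0303
```

move_arm:
  deltas: [1, 0, 0, -0.12, 0, 1, 0, 0, -0.25, 0, 1, 0, 0, -0.38, 0, 1, 0, 0, -0.5, 0, 1, 0, 0, -0.6, 0]

```text
t: 48.05
ee_pos: [0.5701, -0.1474, 0.3199]
orientation: [3.141, -0.001, 3.141]
contact_force: [0.9, -0.2, 0.6]
opening: 1.0
gripper_force: 0.0
```

move_arm:
  deltas: [1, 0.03, -0.08, -0.06, 0, 1, 0.07, -0.2, -0.06, 0, 1, 0.12, -0.32, -0.06, 0, 1, 0.16, -0.44, -0.06, 0, 1, 0.2, -0.5, -0.06, 0]

```text
t: 48.47
ee_pos: [0.5088, -0.3008, 0.3348]
orientation: [3.141, -0.003, 3.139]
contact_force: [1.5, -0.0, -0.7]
opening: 1.0
gripper_force: 0.0
```

move_arm:
  deltas: [1, 0.038, -0.1, 0, 0, 1, 0.038, -0.2, 0, 0, 1, 0.038, -0.236, 0, 0, 1, 0.038, -0.236, 0, 0, 1, 0.038, -0.236, 0, 0]

```text
t: 48.88
ee_pos: [0.4984, -0.3678, 0.3354]
orientation: [3.139, -0.002, 3.14]
contact_force: [-0.6, 0.2, -0.0]
opening: 1.002
gripper_force: 0.0
```

```bash
python3 - <<'E'
from look import *
s,w,p,d=wl('w32',cap=(.569,-.149,.081,.031));pile(w,d)
C=cloud(w,d);k=(d>0)&(C[...,2]>.25)&(C[...,2]<.295)&(abs(C[...,1]+.37)<.03)&(abs(C[...,0]-.5)<.01);Q=C[k];print(len(Q),Q[:,1].min(),Q[:,1].max(),np.percentile(Q[:,2],97))
E
```

```text
t 48.8833 [ 0.4984 -0.3678  0.3354] [ 3.1386e+00 -2.4000e-03  3.1397e+00] 1.0021589039755543
cap (array([ 0.5687, -0.149 ,  0.0805]), 31.2, 1647)
z 0.057 42 max radius 0.0318
z 0.048 80 max radius 0.0308
z 0.039 74 max radius 0.0307
z 0.03 55 max radius 0.0305
869 -0.3804733414464232 -0.35875198123060975 0.28836891022853356
```

The pile is still neat, so now the real press.

move_arm:
  deltas: [0.65, 0, -0.003, 0.1, 0, 0.65, 0, -0.003, 0.2, 0, 0.65, 0, -0.003, 0.3, 0, 0.65, 0, -0.003, 0.33, 0, 0.65, 0, -0.003, 0.33, 0]

```text
t: 49.35
ee_pos: [0.4975, -0.3662, 0.2355]
orientation: [3.137, -0.005, -3.141]
contact_force: [0.1, 0.5, -0.2]
opening: 0.647
gripper_force: 0.0
```

move_arm:
  deltas: [0.5, 0, 0, 0, 0, 0.1, 0, 0, 0, 0, 0.1, 0, 0, 0, 0, 0.1, 0, 0, 0, 0, 0.1, 0, 0, 0, 0]
  grip_force: 40

```text
t: 49.77
ee_pos: [0.5001, -0.3693, 0.2409]
orientation: [-3.14, 0.003, 3.141]
contact_force: [1.3, 3.9, 6.2]
opening: 0.243
gripper_force: 39.2
```

move_arm:
  deltas: [0.1, 0, 0.057, -0.021, 0, 0.1, 0, 0.115, -0.037, 0, 0.1, 0, 0.174, -0.048, 0, 0.1, 0, 0.234, -0.054, 0, 0.1, 0, 0.295, -0.055, 0]

```text
t: 50.18
ee_pos: [0.5005, -0.286, 0.2599]
orientation: [-3.129, 0.006, 3.14]
contact_force: [0.4, -7.8, -0.6]
opening: 0.237
gripper_force: 40.7
```

move_arm:
  deltas: [0.1, 0, 0.06, 0.004, 0, 0.1, 0, 0.12, 0.014, 0, 0.1, 0, 0.178, 0.028, 0, 0.1, 0, 0.236, 0.048, 0, 0.1, 0, 0.291, 0.072, 0]

```text
t: 50.6
ee_pos: [0.5006, -0.1968, 0.2363]
orientation: [-3.133, 0.005, 3.141]
contact_force: [-0.7, -9.2, 3.4]
opening: 0.243
gripper_force: 44.5
```

move_arm:
  deltas: [0.1, 0, 0.053, 0.029, 0, 0.1, 0, 0.103, 0.062, 0, 0.1, 0, 0.151, 0.1, 0, 0.1, 0, 0.195, 0.141, 0, 0.1, 0, 0.235, 0.186, 0]

```text
t: 51.02
ee_pos: [0.5009, -0.1259, 0.1799]
orientation: [-3.134, 0.005, -3.142]
contact_force: [-2.6, -10.5, 4.4]
opening: 0.24
gripper_force: 47.0
```

move_arm:
  deltas: [0.1, 0, 0.036, 0.048, 0, 0.1, 0, 0.068, 0.099, 0, 0.1, 0, 0.096, 0.153, 0, 0.1, 0, 0.119, 0.209, 0, 0.1, 0, 0.137, 0.267, 0]

```text
t: 51.43
ee_pos: [0.5012, -0.0839, 0.0992]
orientation: [-3.137, 0.005, -3.141]
contact_force: [-3.5, -6.5, 12.2]
opening: 0.237
gripper_force: 51.7
```

move_arm:
  deltas: [0.1, 0, 0, 0.005, 0, 0.1, 0, 0, 0.01, 0, 0.1, 0, 0, 0.01, 0, 0.1, 0, 0, 0.01, 0, 0.1, 0, 0, 0.01, 0]

```text
t: 51.85
ee_pos: [0.5011, -0.083, 0.0966]
orientation: [-3.139, 0.004, 3.141]
contact_force: [-2.1, -1.0, 10.2]
opening: 0.242
gripper_force: 51.0
```

move_arm:
  deltas: [0.1, 0, 0, 0.008, 0, 0.1, 0, 0.002, 0.016, 0, 0.1, 0, 0.002, 0.02, 0, 0.1, 0, 0.002, 0.02, 0, 0.1, 0, 0.002, 0.02, 0]

```text
t: 52.27
ee_pos: [0.5011, -0.0819, 0.092]
orientation: [-3.14, 0.005, 3.141]
contact_force: [-6.8, 2.9, 25.6]
opening: 0.245
gripper_force: 53.0
```

```bash
python3 - <<'E'
from look import *
s,w,p,d=wl('w33');print(s['contact_force'])
C=cloud(w,d)
for x in(.45,.46,.47,.53,.54):
    k=(d>0)&(abs(C[...,0]-x)<.005)&(abs(C[...,1]+.083)<.02)&(C[...,2]>.1)&(C[...,2]<.17);Q=C[k]
    if len(Q)>10: print(x,len(Q),Q[:,1].min().round(4),Q[:,1].max().round(4),np.percentile(Q[:,2],97).round(4))
E
```

```text
t 52.2667 [ 0.5011 -0.0819  0.092 ] [-3.1399  0.0046  3.1408] 0.2446420171918649
[-6.75628121  2.91047018 25.64071699]
0.45 1735 -0.0938 -0.0721 0.1454
0.46 1591 -0.0935 -0.072 0.1457
0.47 1486 -0.0938 -0.0721 0.1456
0.53 541 -0.0939 -0.0724 0.1454
```

The bar axis is at z≈0.135 and the force has risen to 26 N, so the lever is on its stop. Hold, then return.

move_arm:
  deltas: [0.1, 0, 0, 0, 0, 0.1, 0, 0, 0, 0, 0.1, 0, 0, 0, 0, 0.1, 0, 0, 0, 0, 0.1, 0, 0, 0, 0]

```text
t: 52.73
ee_pos: [0.5011, -0.0819, 0.092]
orientation: [-3.14, 0.005, 3.141]
contact_force: [-5.5, 1.9, 25.8]
opening: 0.244
gripper_force: 53.0
```

move_arm:
  deltas: [0.1, 0, 0, 0, 0, 0.1, 0, 0, 0, 0, 0.1, 0, 0, 0, 0, 0.1, 0, 0, 0, 0, 0.1, 0, 0, 0, 0]

```text
t: 53.15
ee_pos: [0.5011, -0.0819, 0.0921]
orientation: [-3.14, 0.005, 3.141]
contact_force: [-6.4, 2.1, 24.9]
opening: 0.242
gripper_force: 53.0
```

move_arm:
  deltas: [0.1, 0, -0.002, -0.03, 0, 0.1, 0, -0.01, -0.06, 0, 0.1, 0, -0.025, -0.1, 0, 0.1, 0, -0.045, -0.15, 0, 0.1, 0, -0.071, -0.198, 0]

```text
t: 53.57
ee_pos: [0.501, -0.1079, 0.1493]
orientation: [-3.132, 0.004, -3.141]
contact_force: [3.5, -23.4, -14.7]
opening: 0.239
gripper_force: 53.1
```

move_arm:
  deltas: [0.1, 0, -0.032, -0.051, 0, 0.1, 0, -0.068, -0.099, 0, 0.1, 0, -0.108, -0.144, 0, 0.1, 0, -0.152, -0.185, 0, 0.1, 0, -0.2, -0.223, 0]

```text
t: 53.98
ee_pos: [0.5007, -0.1689, 0.2147]
orientation: [-3.132, 0.003, 3.14]
contact_force: [9.6, -22.8, -32.4]
opening: 0.238
gripper_force: 47.9
```

move_arm:
  deltas: [0.1, 0, -0.05, -0.033, 0, 0.1, 0, -0.103, -0.062, 0, 0.1, 0, -0.158, -0.086, 0, 0.1, 0, -0.216, -0.106, 0, 0.1, 0, -0.274, -0.12, 0]

```text
t: 54.4
ee_pos: [0.5005, -0.2466, 0.251]
orientation: [-3.14, 0.003, 3.14]
contact_force: [5.4, -0.1, -5.1]
opening: 0.24
gripper_force: 45.4
```

move_arm:
  deltas: [0.1, 0, -0.06, -0.01, 0, 0.1, 0, -0.12, -0.014, 0, 0.1, 0, -0.181, -0.013, 0, 0.1, 0, -0.241, -0.007, 0, 0.1, 0, -0.3, 0.004, 0]

```text
t: 54.82
ee_pos: [0.5001, -0.3359, 0.2507]
orientation: [-3.141, 0.003, 3.141]
contact_force: [1.8, -1.8, 9.3]
opening: 0.243
gripper_force: 45.3
```

move_arm:
  deltas: [0.1, 0, -0.058, 0.016, 0, 0.1, 0, -0.115, 0.037, 0, 0.1, 0, -0.115, 0.037, 0, 0.3, 0, -0.115, 0.037, 0, 0.6, 0, -0.115, 0.037, 0]

```text
t: 55.23
ee_pos: [0.4978, -0.3702, 0.2377]
orientation: [-3.141, -0.002, 3.14]
contact_force: [-0.2, 0.1, -0.5]
opening: 0.425
gripper_force: 0.0
```

move_arm:
  deltas: [0.65, 0, 0, 0, 0, 0.65, 0, 0, -0.05, 0, 0.65, 0, 0, -0.12, 0, 0.65, 0, 0, -0.22, 0, 0.65, 0, 0, -0.22, 0]

```text
t: 55.65
ee_pos: [0.5004, -0.3717, 0.3101]
orientation: [-3.135, 0.005, 3.141]
contact_force: [0.9, -0.9, 1.2]
opening: 0.65
gripper_force: 0.0
```

```bash
python3 - <<'E'
from look import *
s,w,p,d=wl('w34',cap=(.569,-.149,.081,.031));pile(w,d)
C=cloud(w,d);k=(d>0)&(C[...,2]>.25)&(C[...,2]<.295)&(abs(C[...,1]+.37)<.03)&(abs(C[...,0]-.46)<.01);Q=C[k];print(len(Q),Q[:,1].min(),Q[:,1].max(),np.percentile(Q[:,2],97))
E
```

```text
t 55.65 [ 0.5004 -0.3717  0.3101] [-3.1347  0.0054  3.1407] 0.650458667435523
cap (array([ 0.5688, -0.1493,  0.0804]), 31.4, 1868)
z 0.057 53 max radius 0.0319
z 0.048 92 max radius 0.0308
z 0.039 83 max radius 0.0308
z 0.03 62 max radius 0.0304
1303 -0.38053764494820264 -0.35863186075132875 0.288441395651959
```

Lever fully up and the pile neat. Back to the cap.

move_arm:
  deltas: [0.8, -0.04, 0.1, -0.08, 0, 1, -0.08, 0.22, -0.1, 0, 1, -0.12, 0.34, -0.1, 0, 1, -0.16, 0.46, -0.1, 0, 1, -0.2, 0.58, -0.1, 0]

```text
t: 56.12
ee_pos: [0.5585, -0.194, 0.3335]
orientation: [-3.141, -0.002, 3.14]
contact_force: [0.6, -0.1, -0.6]
opening: 1.003
gripper_force: 0.0
```

move_arm:
  deltas: [1, -0.033, 0.1, 0, 0, 1, -0.033, 0.158, 0.1, 0, 1, -0.033, 0.158, 0.23, 0, 1, -0.033, 0.158, 0.36, 0, 1, -0.033, 0.158, 0.48, 0]

```text
t: 56.53
ee_pos: [0.5677, -0.1471, 0.1879]
orientation: [-3.141, -0.002, -3.141]
contact_force: [0.6, -0.3, -1.3]
opening: 0.999
gripper_force: 0.0
```

move_arm:
  deltas: [1, 0, 0, 0.08, 0, 1, 0, 0, 0.16, 0, 1, 0, 0, 0.16, 0, 1, 0, 0, 0.16, 0, 1, 0, 0, 0.16, 0]

```text
t: 56.95
ee_pos: [0.5694, -0.1483, 0.1433]
orientation: [-3.141, 0.001, 3.141]
contact_force: [1.2, -0.1, 0.9]
opening: 1.0
gripper_force: 0.0
```

```bash
python3 - <<'E'
from look import *
s,w,p,d=wl('w35',cap=(.5687,-.148,.081,.031));pile(w,d)
E
```

```text
t 56.95 [ 0.5694 -0.1483  0.1433] [-3.1409e+00  7.0000e-04  3.1408e+00] 0.9996946928058951
cap (array([ 0.5691, -0.149 ,  0.0807]), 31.1, 5608)
z 0.057 31 max radius 0.0311
z 0.048 42 max radius 0.0299
z 0.039 114 max radius 0.0302
z 0.03 41 max radius 0.0304
```

move_arm:
  deltas: [0.9, 0, 0, 0.1, 0, 0.9, 0, 0, 0.2, 0, 0.9, 0, 0, 0.29, 0, 0.9, 0, 0, 0.325, 0, 0.9, 0, 0, 0.325, 0]
  grip_force: 60

```text
t: 57.42
ee_pos: [0.5679, -0.1477, 0.044]
orientation: [3.141, -0.003, 3.141]
contact_force: [-0.9, 0.4, 0.3]
opening: 0.9
gripper_force: 0.0
```

move_arm:
  deltas: [0.9, 0, 0, 0, 0, 0.8, 0, 0, 0, 0, 0.5, 0, 0, 0, 0, 0.5, 0, 0, 0, 0, 0.5, 0, 0, 0, 0]

```text
t: 57.83
ee_pos: [0.5708, -0.1486, 0.048]
orientation: [-3.14, 0.004, 3.141]
contact_force: [-1.9, -0.1, 8.7]
opening: 0.691
gripper_force: 62.2
```

move_arm:
  deltas: [0.5, 0, 0, 0, 0, 0.5, 0, 0, -0.05, 0, 0.5, 0, 0, -0.12, 0, 0.5, 0, 0, -0.2, 0, 0.5, 0, 0, -0.2, 0]

```text
t: 58.25
ee_pos: [0.5728, -0.1494, 0.1109]
orientation: [-3.138, 0.009, 3.141]
contact_force: [1.2, -0.6, -0.3]
opening: 0.689
gripper_force: 64.5
```

move_arm:
  deltas: [0.5, 0.04, 0.1, 0, 0, 0.5, 0.1, 0.22, 0, 0, 0.5, 0.16, 0.34, 0, 0, 0.5, 0.22, 0.46, 0, 0, 0.5, 0.27, 0.57, 0, 0]

```text
t: 58.67
ee_pos: [0.4868, 0.0247, 0.1057]
orientation: [3.142, 0.001, 3.14]
contact_force: [-0.5, 0.6, -1.0]
opening: 0.69
gripper_force: 64.6
```

move_arm:
  deltas: [0.5, 0.025, 0.05, 0, 0, 0.5, 0.025, 0.05, 0.1, 0, 0.5, 0.025, 0.05, 0.2, 0, 0.5, 0.025, 0.05, 0.27, 0, 0.5, 0.025, 0.05, 0.27, 0]

```text
t: 59.08
ee_pos: [0.4781, 0.0385, 0.0216]
orientation: [3.141, -0.005, 3.141]
contact_force: [-1.0, 0.4, -1.0]
opening: 0.686
gripper_force: 64.9
```

```bash
python3 - <<'E'
from look import *
s,w,p,d=wl('w36');C=cloud(w,d);g=s['ee_pos'];k=(d>0)&(np.hypot(C[...,0]-g[0],C[...,1]-g[1])<.02)&(d<.2)&(C[...,2]<g[2]+.07);print(np.percentile(C[k][:,2],[5,50,95])-g[2],s['gripper_force'])
E
```

```text
t 59.0833 [0.4781 0.0385 0.0216] [ 3.1414 -0.0048  3.1412] 0.6863514407078338
[0.03168303 0.03261698 0.0335508 ] 64.85191226005554
```

move_arm:
  deltas: [0.5, 0, 0, 0.03, 0, 0.5, 0, 0, 0.06, 0, 0.5, 0, 0, 0.07, 0, 0.5, 0, 0, 0.07, 0, 0.5, 0, 0, 0.07, 0]

```text
t: 59.55
ee_pos: [0.4808, 0.0381, 0.0033]
orientation: [-3.141, 0.0, 3.141]
contact_force: [0.3, 0.8, -1.5]
opening: 0.689
gripper_force: 64.9
```

move_arm:
  deltas: [0.5, 0, 0, 0.01, 0, 0.5, 0, 0, 0.02, 0, 0.5, 0, 0, 0.02, 0, 0.7, 0, 0, 0.02, 0, 0.85, 0, 0, 0.02, 0]

```text
t: 59.97
ee_pos: [0.4805, 0.0381, -0.003]
orientation: [-3.141, -0.0, 3.141]
contact_force: [-0.3, -1.0, -0.7]
opening: 0.826
gripper_force: 0.0
```

move_arm:
  deltas: [1, 0, 0, 0, 0, 1, 0, 0, -0.1, 0, 1, 0, 0, -0.22, 0, 1, 0, 0, -0.34, 0, 1, 0, 0, -0.45, 0]

```text
t: 60.38
ee_pos: [0.4802, 0.0382, 0.1337]
orientation: [-3.142, -0.0, 3.141]
contact_force: [1.4, -0.3, 0.8]
opening: 1.0
gripper_force: 0.0
```

move_arm:
  deltas: [1, -0.04, -0.05, -0.1, 0, 1, -0.08, -0.1, -0.2, 0, 1, -0.08, -0.2, -0.3, 0, 1, -0.08, -0.2, -0.35, 0, 1, -0.08, -0.2, -0.35, 0]

```text
t: 60.8
ee_pos: [0.5074, -0.0236, 0.2411]
orientation: [-3.14, 0.008, 3.139]
contact_force: [0.7, 0.6, -0.1]
opening: 1.001
gripper_force: 0.0
```

```bash
python3 - <<'E'
from look import *
s,w,p,d=wl('w37',cap=(.4805,.037,.03,.031),f3=(.569,-.148,.057,.03));pile(w,d);filters(w,d,p)
E
```

```text
t 60.8 [ 0.5074 -0.0236  0.2411] [-3.1399  0.0076  3.1387] 1.0013561387175365
cap (array([0.479 , 0.0369, 0.0296]), 31.0, 2429)
f3 (array([ 0.5684, -0.1485,  0.0566]), 30.3, 2135)
z 0.057 2114 max radius 0.0297
z 0.048 91 max radius 0.0302
z 0.039 117 max radius 0.0306
z 0.03 92 max radius 0.0309
```

View pics/w37.png

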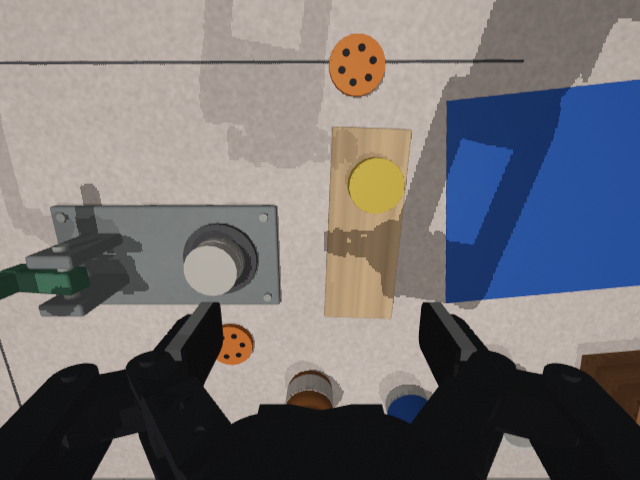

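The pack stands neatly on the platen at (212,268), the cap lies flat on the board at (376,185), the lever is up and the gripper is clear. Handing in.

```bash
python3 -c "
from plant import r
print(r.sign_off())"
```

```text
the job is handed in; nothing more can be done
None
```

I handed the job in at about 61 s: the support and all three filters are piled neatly on the platen, the cap is back flat on the board, and the lever is fully up. The first press was made with the top filter about 26 mm off centre, so I took the cap off, re-centred that filter and pressed again fully to the stop.

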